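Close down the air-gauging station: set and lock the knob, hang up the plugs

TASK

Close down the air-gauging station: draw the lock fork fully back off the pressure knob, turn the knob until its pointer stands over the raised set pin on the dial, then slide the lock fork fully home under the knob again. Also hang every handled setting plug that stands on the granite by its handle on the hook rack, one to a hook, hanging free and still, and do not push the other loose things about.

Things in the scene. Friction and masses are not known exactly. Their poses are not given: they have to be found in the camera images.
- pressure_unit: grey block 124 (x) by 192 (y) mm, deck 50 mm above the granite, with dial, knob and sliding lock. Origin on the granite under the knob's axis; deck reaches 62 mm along +x, -x, +y and 130 mm along -y. Fixed; place and yaw vary. Small gauge, top 115 mm high, on its far right corner. Dial has five long lines at -30, 30, 90, 150, 210 deg anticlockwise from unit x: only there can the lock go home
- knob_grip (a point): on the knob's axis, 90 mm above the granite, in the middle of its black bar grip: 52 mm long along the point's x, 15 mm thick along its y, from 74 to 100 mm above the granite. Below the bar is a round skirt of 24 mm radius, its top 74 mm above the granite. The point's x axis points along the pointer and turns with the knob
- pressure_knob (a joint): knob angle, anticlockwise from above positive; 0 when the pointer stands along the unit's +y, as at the start (within 0.02). Stops at -2.25 and 2.25. Stays where it is left (friction 0.08 N m). With the lock home it turns no more than about 0.05; the lock's flared mouth straightens a knob up to 0.2 off one of the five lines
- pointer_tip (a point): end of the knob's thin black pointer, 51 mm from the axis, 69 mm above the granite; it sweeps over the pins without touching them
- set_pin_top (a point): top centre of the raised dark steel set pin, 13 mm in diameter and 13 mm high, 51 mm from the knob's axis, 64 mm above the granite, in one of the dial's four holes at -30, 30, 150 or 210 deg; the other three holes hold flush blanking screws. Fixed
- lock_fork (a joint): position of the lock fork: 0 = fully home, its jaws round the knob's hexagon (as at the start, within 1 mm); 0.040 = fully drawn back against its stop, knob free (free from 0.036). It slides along the unit's -y as the value grows, and takes 2.5 N to move
- lock_fin (a point): middle of the fork's black grip fin, 86 mm above the granite: 34 mm wide along unit x, 10 mm thick along unit y (the sliding direction), from 65 to 97 mm above the granite, between two guides 68 mm high. Home it is 75 mm from the knob's axis, drawn back 115 mm. The point's axes are the unit's
- plug_a: setting plug: steel cylinder 68 mm dia, 45 mm tall, standing on the granite, with a rigid upright stirrup; 0.24 to 0.45 kg. Origin: centre of underside, z up. Stirrup in its own y-z plane: two legs 55 mm apart and a level black rubber grip bar 62 mm along y, 14 mm thick along x, from 110 to 136 mm above the underside. Opening under the bar: 48 mm wide, from 68 to 110 mm. May be absent
- plug_b: setting plug: steel cylinder 64 mm dia, 45 mm tall, standing on the granite, with a rigid upright stirrup; 0.24 to 0.45 kg. Origin: centre of underside, z up. Stirrup in its own y-z plane: two legs 55 mm apart and a level black rubber grip bar 62 mm along y, 14 mm thick along x, from 110 to 136 mm above the underside. Opening under the bar: 48 mm wide, from 68 to 110 mm. May be absent
- plug_c: setting plug: steel cylinder 60 mm dia, 45 mm tall, standing on the granite, with a rigid upright stirrup; 0.24 to 0.45 kg. Origin: centre of underside, z up. Stirrup in its own y-z plane: two legs 55 mm apart and a level black rubber grip bar 62 mm along y, 14 mm thick along x, from 110 to 136 mm above the underside. Opening under the bar: 48 mm wide, from 68 to 110 mm. May be absent
- plug_a_handle (a point): middle of the underside of this plug's grip bar, 110 mm above the plug's own underside: the part that rests on a hook
- plug_b_handle (a point): middle of the underside of this plug's grip bar, 110 mm above the plug's own underside: the part that rests on a hook
- plug_c_handle (a point): middle of the underside of this plug's grip bar, 110 mm above the plug's own underside: the part that rests on a hook
- hook_1 (a point): resting point of the leftmost hook: on top of its level part, 156 mm above the granite, where a handle comes to lie. Site axes are the rack's: x horizontal, from the hook's free end back to the rail; y along the rail to the left; z up
- hook_2 (a point): resting point of the middle hook: on top of its level part, 156 mm above the granite, where a handle comes to lie. Site axes are the rack's: x horizontal, from the hook's free end back to the rail; y along the rail to the left; z up
- hook_3 (a point): resting point of the rightmost hook: on top of its level part, 156 mm above the granite, where a handle comes to lie. Site axes are the rack's: x horizontal, from the hook's free end back to the rail; y along the rail to the left; z up
- hook_rack: drip tray 110 by 256 mm with walls 24 mm high, two posts, a rail whose top is 175 mm high, three hooks 86 mm apart; fixed, place and yaw vary. Origin under the rail's middle. Hooks point along its -x, towards the robot: steel strip 16 mm wide, level resting part 30 mm long centred 50 mm before the rail, upturned free end 73 mm before it, 10 mm above the resting level. Nothing above the rail
- ring_gauge: a bystander: loose steel ring gauge 72 mm in diameter, 22 mm high, lying in the drip tray, not to be moved
- vee_block: a bystander: loose steel vee block 32 x 50 x 38 mm on the plate behind, not to be moved
- marker_pen: a bystander: loose marker pen 122 mm long, not to be moved
Mind the look-alikes: they are no part of the job. Leave any yellow look-alike of the plug_c alone.

How it is judged:
By the outcome, as a careful person would: the job done as asked, in the order asked, and still so for the second after the job is handed in, with the robot touching nothing.
Of plug_a, plug_b, plug_c only 2 to 3 are there at a start; the rules pass over those that are not, and their reading is None.
At some moment in a run one of plug_a, plug_b, plug_c may be knocked a few centimetres aside while the robot is not near it.
It also fails if it takes over 210 s, if anything falls off the work surface, if the arm or the gripper's body presses on something with over 40 N, if the wrist force passes 120 N, or if a joint passes its speed limit or range.

ROBOT

A 7-joint arm with a two-finger parallel gripper is mounted at the origin on a cart in front of the work surface, level with it; the furniture and walls round the work are solid. World frame = base frame: x ahead of the robot, y to its left, z up, the work surface at z = 0. Lengths are in mm, angles in rad, forces in N, time in s.
With the tool pointing down it reaches from about 350 to 900 mm from the base axis. Payload 19.9 kg.
Tool frame: the origin (TCP) lies midway between the tips of the shut fingers; the grasp point (between the pads) lies 19 mm behind it (manip.grasp_offset is the z of the grasp point in the tool frame, in mm); z points along the fingers, y is the line along which they close (so a half turn about z gives the same grasp; the last joint's range is limited). The gripper opens to 94 mm and grips with 3 to 60 N. Pads are 16 mm wide; open, the fingers measure 119 mm over their backs; the gripper's body (75 mm by 177 mm) begins 78 mm behind the grasp point.
Start: joints at [1.298, 0.417, -0.01, 1.614, 0.005, 1.111, -0.053], TCP at [142.968, -608.407, 205.425] pointing down, gripper open.
Joint ranges: [-2.81, 2.81], [-0.39, 2.02], [-1.27, 1.25], [0.06, 2.57], [-1.19, 4.33], [0.19, 2], [-2.82, 2.82]. Speed limits (rad/s): [1.89, 1.89, 2.39, 2.39, 3.01, 3.01, 3.01].

INTERFACE

Orientations are given as a rotation vector (axis times angle).
In Python, from workcell import manip gives the robot as it stands. The module is installed in compiled form; this text tells all that it offers.
- The arm moves only by the tool step_arm, never from a script. Its argument "series" is a list of rows, each a list of 6 numbers: the shift along the world's x, y, z in m, then the turn, a rotation vector about the world's x, y, z in rad. A call has 1 to 5 rows; each row shifts and turns the commanded pose from where the row before left it; what a row does not reach is not made up. A row lasts 1/12 s, in which the tool goes at most 41.7 mm and 7.16 degrees, less where a joint would pass 70% of its speed; a pose out of reach is approached as far as the arm can. A call is refused whole if a number of a shift passes 0.0417 or a number of a turn 0.125, either way. A call with a gripper value outside its range is refused whole. "fingers" is the opening, from 0 (shut) to 1 (fully open), set as the call begins (left out, the last holds). The fingers move at their own pace and stop on an object; the grip force is fixed at half the most. Time passes only in rows, so rows that do not move let the fingers close. It gives the time, the measured TCP pose, the force, the opening and the grip force at its end, in the units of the state.
- manip.get_state(): the state, without advancing time (a new reading comes with each control period).
- manip.snapshot(name): name is "scene" or "side" or "wrist"; returns a dict with "pixels" (400x640x3 uint8, red, green, blue), "mtx" (3x3 intrinsics, pixels), "cam_to_world" (4x4, takes a point from camera to world coordinates). Camera axes: x right, y down, z forward; pixel columns grow to the right and rows downward; lengths in mm; the calibration is good to about 2 mm. A picture is of the moment at which its call begins. There is no depth.
- manip.hand_in(): hands the job in; it is judged then, once.
The state is a dict: "time_s": time; "qpos": joint angles; "joint_vel": joint speeds; "tau": joint torques, N m; "tcp_pos": TCP position; "eef_rot": TCP orientation; "ft_force": force on the tool from outside, world axes, zero at the start; "moment": the same for the moment, N m; "gripper_width": opening from 0.0 (shut) to 1.0 (fully open); "grip_force": force on a finger pad.
Only numpy, scipy, OpenCV 4.12 (cv2) and the standard library are available. Lean on these libraries where they do the work, as an engineer would, in place of code of your own. Each camera call takes 0.05 s, during which the arm holds its last target. There are 200 camera calls.

## Working session

There is one attempt and no reset: what is moved stays moved. The work goes in short steps, Python scripts to look and compute and a tool call to move; the robot and the scene stay as the last step left them, time stands still between calls to the robot, and variables do not carry over. Pictures are saved under pics/ and viewed, at most 14 in all, crops included, and the job is handed in when it is done.

Besides the shell and the picture viewer there is one more tool, called after "Call:" as name(argument=value, ...) on one line, values as JSON. step_arm: Moves the arm, as the interface text tells. Its arguments: {"type":"object","properties":{"series":{"type":"array","items":{"type":"array","items":{"type":"number"}}},"fingers":{"type":"number"}},"required":["series"]}

```bash
mkdir -p pics; cat > h.py <<'E'
import numpy as np, cv2
from workcell import manip
def snap(n,f):
    s=manip.snapshot(n); cv2.imwrite('pics/'+f+'.png',s['pixels'][:,:,::-1]); np.savez(f,**s); return s
def load(f): return np.load(f+'.npz')
def ray(s,u,v):
    T=np.array(s['cam_to_world']); d=T[:3,:3]@np.linalg.inv(s['mtx'])@[u,v,1]; return T[:3,3],d/np.linalg.norm(d)
def onz(s,u,v,z):
    o,d=ray(s,u,v); return o+d*(z-o[2])/d[2]
def tri(s1,p1,s2,p2):
    A=np.zeros((3,3));b=np.zeros(3);R=[ray(s1,*p1),ray(s2,*p2)]
    for o,d in R:
        P=np.eye(3)-np.outer(d,d);A+=P;b+=P@o
    x=np.linalg.solve(A,b); return x,[np.linalg.norm((np.eye(3)-np.outer(d,d))@(x-o)) for o,d in R]
def proj(s,p):
    T=np.linalg.inv(s['cam_to_world']); q=s['mtx']@(T[:3,:3]@p+T[:3,3]); return q[:2]/q[2]
E
python3 - <<'E'
from h import *
np.set_printoptions(precision=3,suppress=True)
st=manip.get_state(); print(st, manip.grasp_offset)
for n in ['scene','side','wrist']:
    s=snap(n,n+'0'); print(n,s['cam_to_world'],s['mtx'][0])
E
```

```text
{'time_s': 0.0, 'qpos': array([ 1.299,  0.418, -0.01 ,  1.614,  0.005,  1.111, -0.053]), 'joint_vel': array([-0.001,  0.   , -0.002,  0.001,  0.   ,  0.   , -0.001]), 'tau': array([ -0.001, -85.127,   0.639, -42.599,  -0.049,   0.018,   0.   ]), 'tcp_pos': array([ 142.858, -608.068,  204.817]), 'eef_rot': array([-3.119, -0.362,  0.   ]), 'ft_force': array([ 0.162, -0.322, -0.233]), 'moment': array([-0.036,  0.056,  0.008]), 'grip_force': 0.0, 'gripper_width': 0.9989882057668465} -18.8
scene [[ -0.865  -0.252   0.433 151.295]
 [ -0.501   0.443  -0.744 671.837]
 [ -0.004  -0.861  -0.509 625.28 ]
 [  0.      0.      0.      1.   ]] [368.319   0.    320.131]
side [[    0.999    -0.019     0.05    482.043]
 [   -0.053    -0.387     0.921 -1166.33 ]
 [    0.002    -0.922    -0.387   589.176]
 [    0.        0.        0.        1.   ]] [500.831   0.    315.109]
wrist [[   0.229   -0.942   -0.245  213.95 ]
 [  -0.974   -0.222   -0.056 -591.803]
 [  -0.002    0.252   -0.968  383.171]
 [   0.       0.       0.       1.   ]] [275.808   0.    323.472]
```

View pics/scene0.png

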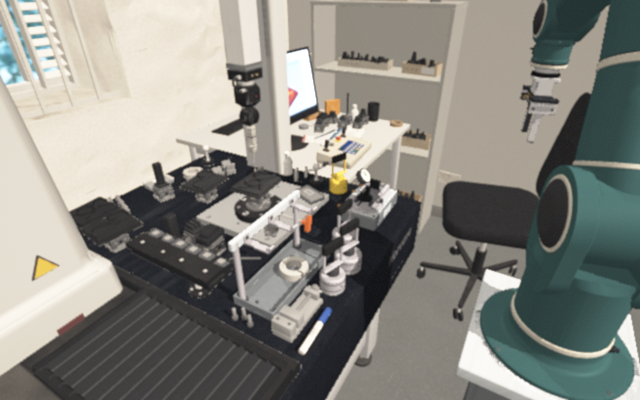

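View pics/side0.png

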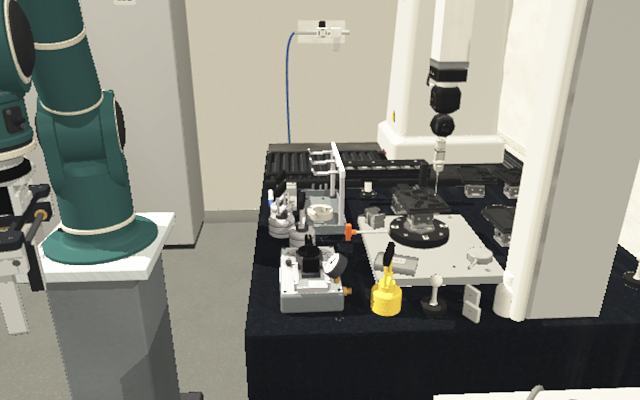

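The scene view shows the tray and rack around (280,260), two white plugs near (335,270), the yellow look-alike at (338,180) and the unit at (365,200). In the side view the unit is at (312,275), the plugs at (285,215) and the yellow plug at (387,290). I'll enlarge both.

```bash
python3 - <<'E'
from h import *
a=cv2.imread('pics/scene0.png')[150:350,220:420]; b=cv2.imread('pics/side0.png')[140:320,250:410]
cv2.imwrite('pics/c1.png',cv2.resize(a,(600,600),interpolation=cv2.INTER_CUBIC))
cv2.imwrite('pics/c2.png',cv2.resize(b,(640*4//5+21,600),interpolation=cv2.INTER_CUBIC))
s=load('scene0');d=load('side0')
print(onz(d,312,309,0),onz(d,297,243,0),onz(d,280,235,0))
print(onz(s,335,290,0),onz(s,350,268,0),onz(s,370,222,0))
E
```

```text
[ 521.47417914 -333.61719343    0.        ] [497.30758791 -52.36622921   0.        ] [454.30457661  -6.10784134   0.        ]
[444.99218999  99.73355704   0.        ] [448.64535803  11.81333572   0.        ] [ 488.36169619 -206.97171925    0.        ]
```

View pics/c1.png

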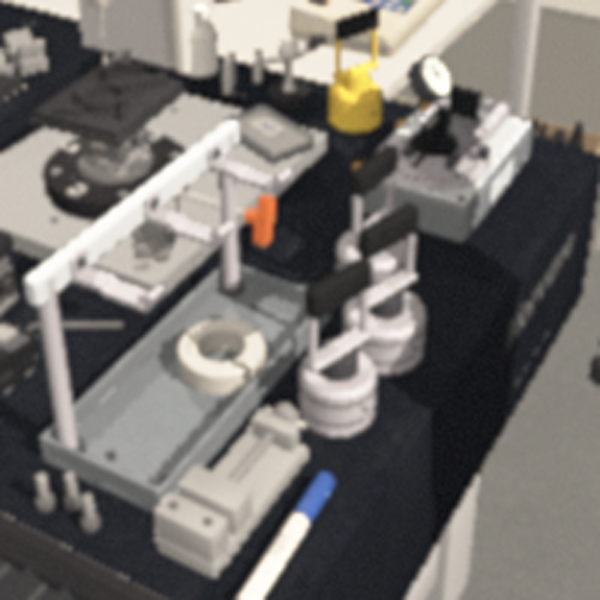

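View pics/c2.png

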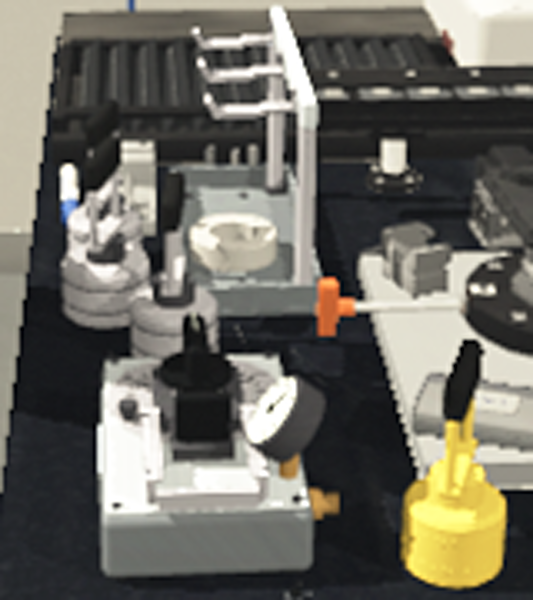

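Three plugs (black handles) stand in front of the rack. The unit faces -y, with the knob and fin dark at about (308,250) in the side view. Next I move the wrist camera over it.

Call:
step_arm(series=[[0,0,0.035,0,0,-0.05],[0,0,0.035,0,0,-0.05],[0,0,0.035,0,0,-0.05],[0,0,0.035,0,0,-0.05],[0.03,0.02,0,0,0,0]])

```text
time_s: 0.57
tcp_pos: [167.9, -592.5, 351.8]
eef_rot: [3.133, 0.03, -0.0]
ft_force: [0.7, -2.7, -0.0]
gripper_width: 1.002
grip_force: 0.0
```

Call:
step_arm(series=[[0.03,0.025,0,0,0,0],[0.03,0.025,0,0,0,0],[0.03,0.025,0,0,0,0],[0.03,0.025,0,0,0,0],[0.03,0.025,0,0,0,0]])

```text
time_s: 0.98
tcp_pos: [324.0, -461.9, 345.4]
eef_rot: [-3.141, -0.048, 0.0]
ft_force: [0.2, -0.4, -0.2]
gripper_width: 1.0
grip_force: 0.0
```

Call:
step_arm(series=[[0.03,0.025,0,0,0,0],[0.03,0.025,0,0,0,0],[0.03,0.025,0,0,0,0],[0.03,0.025,0,0,0,0],[0,0,0,0,0,0]])

```text
time_s: 1.4
tcp_pos: [448.4, -357.2, 345.2]
eef_rot: [-3.139, -0.062, -0.002]
ft_force: [1.6, 0.2, 0.2]
gripper_width: 1.002
grip_force: 0.0
```

```bash
python3 - <<'E'
from h import *
s=snap('wrist','w1'); print(manip.get_state()['tcp_pos'],manip.get_state()['eef_rot'],s['cam_to_world'])
E
```

```text
[ 445.77504349 -360.09891885  345.10330934] [-3.13969589e+00 -5.80546519e-02 -4.68004776e-04] [[ 3.96473086e-02 -9.67360467e-01 -2.50283475e-01  5.21089041e+02]
 [-9.99209396e-01 -3.91214956e-02 -7.07747515e-03 -3.54910444e+02]
 [-2.94499422e-03  2.50366203e-01 -9.68146730e-01  5.23540112e+02]
 [ 0.00000000e+00  0.00000000e+00  0.00000000e+00  1.00000000e+00]]
```

View pics/w1.png

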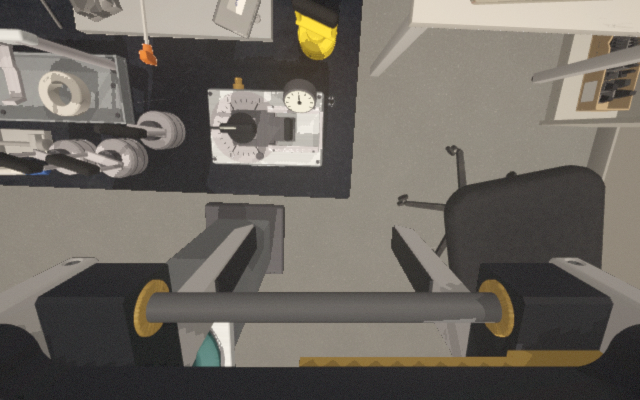

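Wrist view: the unit's deck corners are at about (208,90), (323,88), (323,165) and (210,166). The knob is near (238,127) with its pointer towards +y (left), and a dark pin is around (262,155). I'll zoom in on the unit and the plugs.

```bash
python3 - <<'E'
from h import *
a=cv2.imread('pics/w1.png')[75:180,195:335]
cv2.imwrite('pics/c3.png',cv2.resize(a,(800,600),interpolation=cv2.INTER_CUBIC))
E
```

```text
(no output)
```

View pics/c3.png

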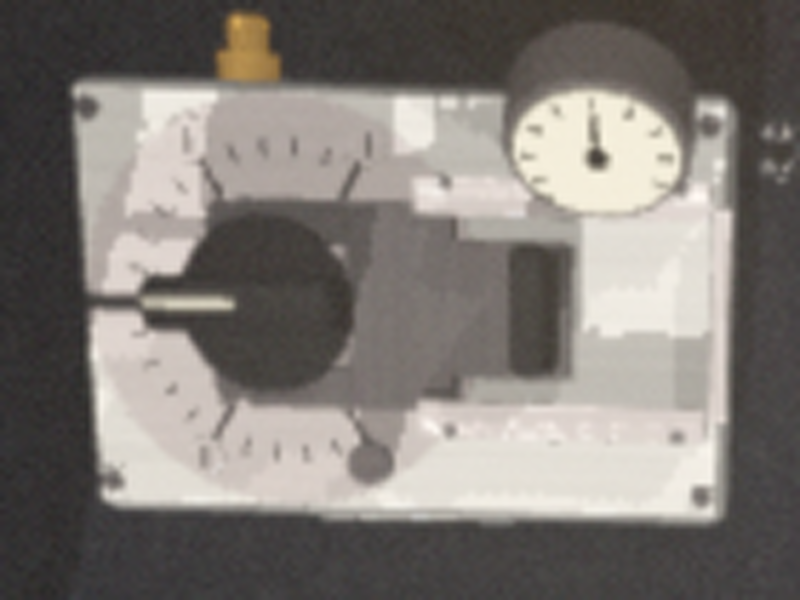

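Pin confirmed on the 210° line, so the knob must turn about +2.09. The crop gives the deck corners at (75,82), (735,98), (720,520) and (103,507), the fin top at (535,310) and the pin at (370,462).

```bash
python3 - <<'E'
from h import *
np.set_printoptions(precision=2,suppress=True)
s=load('w1'); k=140/800
f=lambda u,v:(195+u*k,75+v*k*1.0)
c=np.array([onz(s,*f(u,v),50)[:2] for u,v in [(75,82),(735,98),(720,520),(103,507)]]);print(c)
# model corners unit: (62,62),(62,-130),(-62,-130),(-62,62)
m=np.array([(62,62),(62,-130),(-62,-130),(-62,62)],float)
mc=m-m.mean(0);cc=c-c.mean(0)
th=np.arctan2((mc[:,0]*cc[:,1]-mc[:,1]*cc[:,0]).sum(),(mc*cc).sum());R=np.array([[np.cos(th),-np.sin(th)],[np.sin(th),np.cos(th)]])
o=c.mean(0)-R@m.mean(0);print('yaw',th,'o',o,'res',(m@R.T+o)-c)
print('fin pred',o+R@[0,-75],'seen',onz(s,*f(535,310),97)[:2]);
p=np.radians(210);print('pin pred',o+R@[51*np.cos(p),51*np.sin(p)],'seen',onz(s,*f(370,460),64)[:2])
print('pointer tip',o+R@[0,51],onz(s,*f(90,302),69)[:2])
# colour check side pics: fin bottom deck corner
d=load('side0');print('side: o90',proj(d,np.r_[o,100]),proj(d,np.r_[o+R@[0,-75],97]),proj(d,np.r_[o+R@[-62,-130],50]),proj(d,np.r_[o+R@[62,-130],50]))
E
```

```text
[[ 575.5  -165.73]
 [ 578.58 -351.48]
 [ 459.52 -351.71]
 [ 456.01 -166.37]]
yaw 0.013619078021814408 o [ 516.94 -224.83] res [[ 2.59  3.74]
 [ 2.13 -2.49]
 [-2.81 -3.95]
 [-1.91  2.69]]
fin pred [ 517.96 -299.82] seen [ 518.74 -301.5 ]
pin pred [ 473.12 -250.93] seen [ 474.64 -250.01]
pointer tip [ 516.24 -173.83] [ 515.82 -173.77]
side: o90 [307.36 239.06] [309.38 257.92] [278.57 294.9 ] [343.3  292.55]
```

Unit origin ≈ (517.5,-225), yaw ≈ 0.013, fin ≈ (518.5,-300.7). I approach the fin with the fingers partly open.

Call:
step_arm(series=[[0.025,0.02,0,0,0,-0.024],[0.025,0.02,0,0,0,0],[0.0227,0.0195,0,0,0,0],[0,0,-0.04,0,0,0],[0,0,-0.04,0,0,0]], fingers=0.45)

```text
time_s: 1.87
tcp_pos: [517.2, -303.5, 265.7]
eef_rot: [3.14, 0.014, 0.005]
ft_force: [0.4, -1.7, -0.7]
gripper_width: 0.683
grip_force: 0.0
```

Call:
step_arm(series=[[0,0,-0.04,0,0,0],[0,0,-0.04,0,0,0],[0,0,-0.02,0,0,0],[0,0,0,0,0,0],[0,0,0,0,0,0]])

```text
time_s: 2.28
tcp_pos: [515.1, -304.5, 165.4]
eef_rot: [-3.141, -0.009, 0.002]
ft_force: [0.2, -0.2, 1.0]
gripper_width: 0.451
grip_force: 0.0
```

```bash
python3 - <<'E'
from h import *
t=manip.get_state(); print(t['tcp_pos'],t['eef_rot'],t['ft_force'],t['gripper_width'])
s=snap('side','s1');w=snap('wrist','w2')
a=s['pixels'][200:320,250:410,::-1];b=w['pixels'][100:300,150:470,::-1]
cv2.imwrite('pics/c4.png',np.vstack([cv2.resize(a,(440,300)),cv2.resize(b,(440,275))]))
E
```

```text
[ 515.06586685 -304.47908725  165.37526405] [-3.14097091e+00 -9.30013792e-03  2.12816090e-03] [ 0.16840441 -0.15802328  0.99974339] 0.4507773937190321
```

View pics/c4.png

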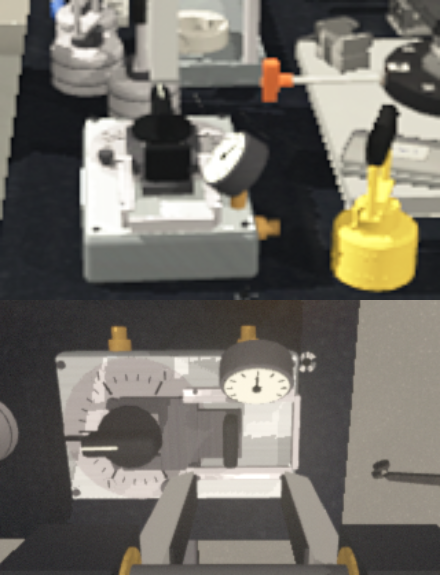

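The view is clear. The fin top is at about wrist pixel (318,202), so I re-measure it from here.

```bash
python3 - <<'E'
from h import *
s=load('w2');g=s['pixels'].astype(int).sum(2)
m=(g<110).astype(np.uint8);n,l,st,c=cv2.connectedComponentsWithStats(m[150:250,240:340])
for i in range(1,n):
    if st[i,4]>60:
        u,v=c[i]+[240,150];print(st[i],u,v,onz(s,u,v,97))
print(s['cam_to_world'][:3,3])
x=load('w1');print(onz(x,195+535*.175,75+310*.175,97))
for k in (97,50): print(onz(s,318,202,k))
E
```

```text
[ 588.71445616 -304.37573556  345.10541431]
[ 518.73685118 -301.50466538   97.        ]
[ 522.84111424 -299.65158937   97.        ]
[ 510.36235766 -298.75666786   50.        ]
```

Call:
step_arm(series=[[0.004,0.004,-0.03,0,0,0],[0,0,-0.03,0,0,0],[0,0,-0.02,0,0,0],[0,0,-0.008,0,0,0],[0,0,0,0,0,0]])

```text
time_s: 2.8
tcp_pos: [519.6, -300.1, 77.4]
eef_rot: [-3.141, -0.01, 0.001]
ft_force: [-0.1, 0.4, 0.0]
gripper_width: 0.456
grip_force: 0.0
```

Call:
step_arm(series=[[0,0,0,0,0,0],[0,0,0,0,0,0],[0,0,0,0,0,0],[0,0,0,0,0,0],[0,0,0,0,0,0]], fingers=0.0)

```text
time_s: 3.22
tcp_pos: [520.0, -300.1, 78.2]
eef_rot: [3.141, 0.011, 0.001]
ft_force: [0.5, 2.4, 1.4]
gripper_width: 0.13
grip_force: 1.2
```

Call:
step_arm(series=[[0,0,0,0,0,0],[0,0,0,0,0,0]])

```text
time_s: 3.38
tcp_pos: [520.0, -300.0, 78.0]
eef_rot: [3.141, 0.011, 0.001]
ft_force: [-1.9, 0.7, 6.3]
gripper_width: 0.105
grip_force: 30.0
```

Call:
step_arm(series=[[0.0,-0.01,0,0,0,0],[0.0,-0.01,0,0,0,0],[0.0,-0.01,0,0,0,0],[0.0,-0.008,0,0,0,0],[0,0,0,0,0,0]])

```text
time_s: 3.8
tcp_pos: [520.5, -337.8, 78.0]
eef_rot: [-3.14, -0.011, -0.002]
ft_force: [-1.7, 3.2, 7.1]
gripper_width: 0.105
grip_force: 30.0
```

Call:
step_arm(series=[[0.0,-0.002,0,0,0,0],[0,-0.001,0,0,0,0],[0,0,0,0,0,0]])

```text
time_s: 4.05
tcp_pos: [520.4, -338.0, 77.8]
eef_rot: [-3.138, -0.014, 0.0]
ft_force: [-1.0, 15.3, 11.5]
gripper_width: 0.106
grip_force: 30.0
```

Call:
step_arm(series=[[0.0,-0.002,0,0,0,0],[0,-0.001,0,0,0,0],[0,0,0,0,0,0]])

```text
time_s: 4.3
tcp_pos: [520.5, -338.3, 77.6]
eef_rot: [-3.135, -0.017, 0.002]
ft_force: [-5.2, 29.3, 19.4]
gripper_width: 0.103
grip_force: 30.0
```

The fork is against its stop. I release, rise and turn the tool -90° for the knob.

Call:
step_arm(series=[[0.0,0.005,0,0,0,0],[0,0,0,0,0,0],[0,0,0,0,0,0]])

```text
time_s: 4.55
tcp_pos: [520.4, -337.8, 78.0]
eef_rot: [-3.141, -0.012, -0.001]
ft_force: [0.8, 5.8, 6.8]
gripper_width: 0.103
grip_force: 30.0
```

Call:
step_arm(series=[[0.0,0,0,0,0,0],[0,0,0,0,0,0],[0,0,0,0,0,0],[0,0,0,0,0,0],[0,0,0,0,0,0]], fingers=0.45)

```text
time_s: 4.97
tcp_pos: [519.5, -339.0, 77.3]
eef_rot: [-3.142, -0.01, 0.0]
ft_force: [-0.3, -1.5, 0.2]
gripper_width: 0.418
grip_force: 0.0
```

Call:
step_arm(series=[[0,0,0.03,0,0,0],[0,0,0.04,0,0,0],[0,0,0.04,0,0,-0.12],[0,0.02,0.02,0,0,-0.12],[0,0.02,0.0,0,0,-0.12]])

```text
time_s: 5.38
tcp_pos: [521.2, -300.3, 212.4]
eef_rot: [3.088, -0.564, 0.01]
ft_force: [1.2, -0.0, -0.3]
gripper_width: 0.451
grip_force: 0.0
```

Call:
step_arm(series=[[0,0.02,0.0,0,0,-0.12],[0,0.02,0,0,0,-0.12],[0,0.02,0,0,0,-0.12],[0,0.01,0,0,0,-0.12],[0,0.0,0.0,0,0,-0.12]])

```text
time_s: 5.8
tcp_pos: [520.0, -226.3, 207.6]
eef_rot: [-2.789, 1.445, 0.0]
ft_force: [0.7, -0.1, -1.0]
gripper_width: 0.447
grip_force: 0.0
```

Call:
step_arm(series=[[0,0.0,0.0,0,0,-0.12],[0,0.0,0,0,0,-0.12],[0,0.0,0,0,0,-0.12],[0,0,0,0,0,-0.12],[0,0.0,0.0,0,0,0]])

```text
time_s: 6.22
tcp_pos: [519.7, -228.9, 207.4]
eef_rot: [2.362, -2.071, 0.0]
ft_force: [-0.0, 0.3, -0.3]
gripper_width: 0.451
grip_force: 0.0
```

```bash
python3 - <<'E'
from h import *
from scipy.spatial.transform import Rotation as Ro
t=manip.get_state(); R=Ro.from_rotvec(t['eef_rot']).as_matrix(); print(t['tcp_pos'],t['qpos'],'toolx ang',np.arctan2(R[1,0],R[0,0]),R[2],t['ft_force'],t['gripper_width'])
w=snap('wrist','w3')
cv2.imwrite('pics/w3.png',w['pixels'][:,:,::-1])
E
```

```text
[ 519.65156439 -228.90823012  207.41416486] [ 0.37681293  0.31381513 -0.01977228  1.75696558  0.00701935  1.0708214
 -2.65578464] toolx ang -1.4396295678354376 [ 7.77030801e-05 -2.46884865e-05 -9.99999997e-01] [-0.04808668  0.29117048 -0.28881605] 0.4507579751414154
```

View pics/w3.png

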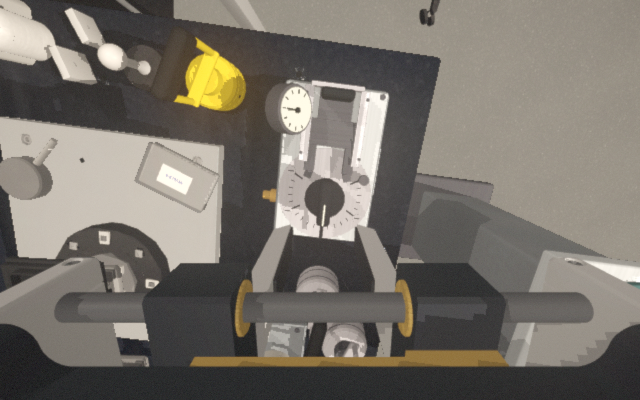

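The knob disc is centred near (324,198), with its pointer tip near (323,237). I check the axis position from this view.

```bash
python3 - <<'E'
from h import *
s=load('w3');print(onz(s,324,197.5,74),onz(s,322.5,237,69),onz(s,337,94,97),onz(s,363,181,64))
g=s['pixels'].astype(int).sum(2);m=(g<130).astype(np.uint8)
n,l,st,c=cv2.connectedComponentsWithStats(m[140:250,280:385])
for i in range(1,n):
    if st[i,4]>80: print(st[i],c[i]+[280,140],onz(s,*(c[i]+[280,140]),76))
E
```

```text
[ 518.4049646  -224.38483598   74.        ] [ 513.49518736 -173.28966205   69.        ] [ 520.28171544 -335.68362849   97.        ] [ 474.93749522 -247.90458048   64.        ]
```

Call:
step_arm(series=[[-0.002,0.004,-0.035,0,0,-0.054],[0,0,-0.035,0,0,-0.054],[0,0,-0.03,0,0,0],[0,0,-0.02,0,0,0],[0,0,0,0,0,0]], fingers=0.55)

```text
time_s: 6.68
tcp_pos: [515.5, -224.0, 83.6]
eef_rot: [2.258, -2.182, -0.008]
ft_force: [-0.1, -0.4, 0.4]
gripper_width: 0.547
grip_force: 0.0
```

Call:
step_arm(series=[[0.002,-0.0005,-0.006,0,0,0],[0,0,0,0,0,0],[0,0,0,0,0,0]])

```text
time_s: 6.93
tcp_pos: [520.5, -225.7, 82.6]
eef_rot: [-2.255, 2.186, -0.002]
ft_force: [0.2, 0.2, 1.0]
gripper_width: 0.552
grip_force: 0.0
```

Call:
step_arm(series=[[0,0,0,0,0,0],[0,0,0,0,0,0],[0,0,0,0,0,0],[0,0,0,0,0,0],[0,0,0,0,0,0]], fingers=0.0)

```text
time_s: 7.35
tcp_pos: [519.7, -225.4, 81.7]
eef_rot: [-2.254, 2.188, -0.0]
ft_force: [0.1, 0.6, -0.2]
gripper_width: 0.232
grip_force: 0.0
```

Call:
step_arm(series=[[0,0,0,0,0,0],[0,0,0,0,0,0],[0,0,0,0,0,0]])

```text
time_s: 7.6
tcp_pos: [518.3, -225.5, 81.4]
eef_rot: [2.252, -2.188, -0.003]
ft_force: [-11.1, 1.4, 10.4]
gripper_width: 0.155
grip_force: 30.0
```

Call:
step_arm(series=[[-0.001,0,0,0,0,0],[0,0,0,0,0,0.06],[0,0,0,0,0,0.06]])

```text
time_s: 7.85
tcp_pos: [518.4, -225.5, 81.5]
eef_rot: [2.384, -2.046, -0.0]
ft_force: [-2.0, -0.3, 2.6]
gripper_width: 0.156
grip_force: 30.0
```

Call:
step_arm(series=[[0,0,0,0,0,0.08],[0,0,0,0,0,0.08],[0,0,0,0,0,0.08],[0,0,0,0,0,0.08],[0,0,0,0,0,0.08]])

```text
time_s: 8.27
tcp_pos: [519.4, -225.1, 81.5]
eef_rot: [-2.743, 1.529, -0.002]
ft_force: [4.8, 1.9, -3.3]
gripper_width: 0.157
grip_force: 30.0
```

```bash
cat > y.py <<'E'
from h import *
from scipy.spatial.transform import Rotation as Ro
t=manip.get_state(); R=Ro.from_rotvec(t['eef_rot']).as_matrix(); print(t['tcp_pos'],t['qpos'].round(2),'toolx ang',np.arctan2(R[1,0],R[0,0]),R[2].round(3),t['ft_force'],t['moment'],t['gripper_width'])
E
python3 y.py
```

```text
[ 519.38411977 -225.07794483   81.54927266] [ 0.45  0.47 -0.12  1.86  0.07  0.82 -2.29] toolx ang -1.0169067797917637 [ 0.001 -0.001 -1.   ] [ 4.75642564  1.8704892  -3.27572105] [ 0.445014   -1.09092187 -0.05974787] 0.15681016575528675
```

Call:
step_arm(series=[[0,0,0,0,0,0.1],[0,0,0,0,0,0.1],[0,0,0,0,0,0.1],[0,0,0,0,0,0.1],[0,0,0,0,0,0.1]])

```text
time_s: 8.68
tcp_pos: [520.2, -224.2, 81.6]
eef_rot: [-3.036, 0.8, -0.004]
ft_force: [10.8, 6.2, -7.3]
gripper_width: 0.152
grip_force: 30.0
```

Call:
step_arm(series=[[0,0,0,0,0,0.1],[0,0,0,0,0,0.1],[0,0,0,0,0,0.1],[0,0,0,0,0,0.1],[0,0,0,0,0,0.1]])

```text
time_s: 9.1
tcp_pos: [520.6, -223.0, 81.6]
eef_rot: [-3.139, 0.022, -0.005]
ft_force: [10.2, 13.0, -4.5]
gripper_width: 0.157
grip_force: 30.0
```

Call:
step_arm(series=[[0,0,0,0,0,0.1],[0,0,0,0,0,0.1],[0,0,0,0,0,0.1],[0,0,0,0,0,0.1],[0,0,0,0,0,0.1]])

```text
time_s: 9.52
tcp_pos: [520.3, -221.8, 81.5]
eef_rot: [-3.046, -0.756, -0.005]
ft_force: [7.6, 19.6, -2.6]
gripper_width: 0.159
grip_force: 30.0
```

```bash
python3 y.py
```

```text
[ 520.29455309 -221.77304254   81.51698078] [ 0.72  0.5  -0.46  1.85  0.29  0.85 -0.97] toolx ang 0.4866195437471439 [ 0.004 -0.002 -1.   ] [ 7.57811501 19.58519345 -2.59546883] [ 4.44953636 -1.70602674 -0.11216781] 0.15924597602323975
```

Call:
step_arm(series=[[0.001,0.003,0,0,0,0.05],[0,0,0,0,0,0],[0,0,0,0,0,0]])

```text
time_s: 9.77
tcp_pos: [520.4, -221.4, 81.5]
eef_rot: [-3.032, -0.82, -0.002]
ft_force: [4.4, 7.3, -0.9]
gripper_width: 0.16
grip_force: 30.0
```

```bash
python3 y.py
```

```text
[ 520.37183829 -221.39045786   81.54424559] [ 0.72  0.51 -0.47  1.85  0.3   0.85 -0.94] toolx ang 0.5280622918953384 [ 0.002 -0.    -1.   ] [ 4.35507332  7.32760941 -0.89277212] [ 1.56451879 -1.0924208   0.05456348] 0.16015883904281467
```

Angle ≈ target (0.537). I release, rise, and look.

Call:
step_arm(series=[[0,0,0,0,0,0],[0,0,0,0,0,0],[0,0,0,0,0,0],[0,0,0,0,0,0],[0,0,0,0,0,0]], fingers=0.45)

```text
time_s: 10.18
tcp_pos: [519.5, -222.7, 81.4]
eef_rot: [3.033, 0.82, -0.0]
ft_force: [0.5, 0.5, 0.9]
gripper_width: 0.441
grip_force: 0.0
```

Call:
step_arm(series=[[0,0,0.035,0,0,0],[0,0,0.035,0,0,0],[0,-0.03,0.03,0,0,-0.1],[0,-0.03,0,0,0,-0.1],[0,-0.03,0,0,0,-0.1]])

```text
time_s: 10.6
tcp_pos: [520.3, -313.6, 183.2]
eef_rot: [3.119, 0.351, 0.004]
ft_force: [0.0, 0.1, -0.4]
gripper_width: 0.451
grip_force: 0.0
```

Call:
step_arm(series=[[0,-0.012,0,0,0,-0.1],[0,-0.01,0,0,0,-0.1],[0,0,0,0,0,0],[0,0,0,0,0,0]])

```text
time_s: 10.93
tcp_pos: [519.6, -333.7, 180.7]
eef_rot: [-3.141, -0.049, 0.0]
ft_force: [-0.5, 0.1, 0.0]
gripper_width: 0.448
grip_force: 0.0
```

```bash
python3 y.py; python3 - <<'E'
from h import *
w=snap('wrist','w4')
cv2.imwrite('pics/w4.png',cv2.resize(w['pixels'][60:260,160:430,::-1],(800,593)))
E
```

```text
[ 519.60183676 -333.6885883   180.72291009] [ 0.8   0.45 -0.37  1.65  0.18  1.08 -1.16] toolx ang 0.03140779236692744 [-0. -0. -1.] [-0.54871067  0.13739851  0.0497759 ] [ 0.07796644 -0.02348484  0.02030726] 0.4484338943081536
```

View pics/w4.png

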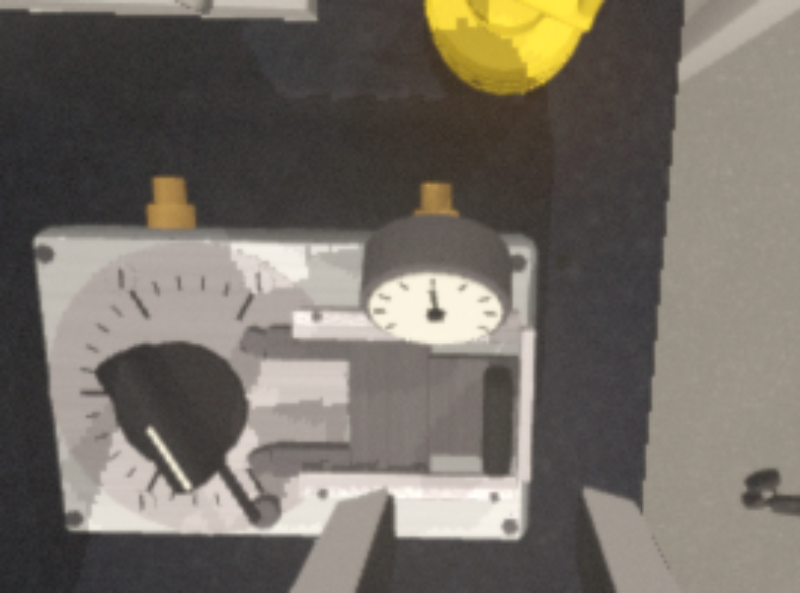

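The pointer lies over the pin at crop (262,510), and the fork is drawn back with its fin at (497,420). Now I grip the fin and push it home.

Call:
step_arm(series=[[0,-0.004,-0.03,0,0,-0.018],[0,0,-0.03,0,0,0],[0,0,-0.025,0,0,0],[0,0,-0.017,0,0,0],[0,0,0,0,0,0]])

```text
time_s: 11.4
tcp_pos: [518.3, -335.7, 75.6]
eef_rot: [-3.138, -0.023, 0.006]
ft_force: [-0.6, 0.1, -1.3]
gripper_width: 0.451
grip_force: 0.0
```

Call:
step_arm(series=[[0,0,0,0,0,0],[0,0,0,0,0,0],[0,0,0,0,0,0],[0,0,0,0,0,0],[0,0,0,0,0,0]], fingers=0.0)

```text
time_s: 11.82
tcp_pos: [520.0, -338.1, 79.8]
eef_rot: [3.141, 0.017, 0.002]
ft_force: [0.1, 1.9, 0.3]
gripper_width: 0.132
grip_force: 0.0
```

Call:
step_arm(series=[[0,0,0,0,0,0],[0,0,0,0,0,0]])

```text
time_s: 11.98
tcp_pos: [520.0, -337.7, 79.6]
eef_rot: [3.141, 0.017, 0.001]
ft_force: [-1.3, 2.4, 7.7]
gripper_width: 0.101
grip_force: 30.0
```

Call:
step_arm(series=[[0,0.008,0,0,0,0],[0,0.008,0,0,0,0],[0,0.008,0,0,0,0],[0,0.006,0,0,0,0],[0,0,0,0,0,0]])

```text
time_s: 12.4
tcp_pos: [519.7, -306.9, 79.6]
eef_rot: [3.141, 0.019, -0.0]
ft_force: [-2.9, 2.2, 8.1]
gripper_width: 0.103
grip_force: 30.0
```

Call:
step_arm(series=[[0,0.004,0,0,0,0],[0,0.003,0,0,0,0],[0,0.002,0,0,0,0],[0,0,0,0,0,0]])

```text
time_s: 12.73
tcp_pos: [519.6, -298.9, 79.6]
eef_rot: [3.141, 0.017, 0.0]
ft_force: [-3.7, 0.7, 8.2]
gripper_width: 0.104
grip_force: 30.0
```

Call:
step_arm(series=[[0,0.002,0,0,0,0],[0,0.001,0,0,0,0],[0,0,0,0,0,0]])

```text
time_s: 12.98
tcp_pos: [519.6, -297.5, 79.7]
eef_rot: [3.139, 0.016, 0.001]
ft_force: [-2.4, -8.4, 6.8]
gripper_width: 0.102
grip_force: 30.0
```

Call:
step_arm(series=[[0,0.002,0,0,0,0],[0,0,0,0,0,0],[0,0,0,0,0,0]])

```text
time_s: 13.23
tcp_pos: [519.6, -297.4, 79.8]
eef_rot: [3.137, 0.014, 0.002]
ft_force: [0.0, -16.7, 2.3]
gripper_width: 0.098
grip_force: 30.0
```

Call:
step_arm(series=[[0,-0.002,0,0,0,0],[0,-0.001,0,0,0,0]])

```text
time_s: 13.4
tcp_pos: [519.6, -297.7, 79.6]
eef_rot: [3.14, 0.016, 0.0]
ft_force: [-3.8, 1.0, 8.4]
gripper_width: 0.103
grip_force: 30.0
```

Call:
step_arm(series=[[0,0,0,0,0,0],[0,0,0,0,0,0],[0,0,0,0,0,0],[0,0,0,0,0,0],[0,0,0,0,0,0]], fingers=0.4)

```text
time_s: 13.82
tcp_pos: [519.6, -296.7, 78.8]
eef_rot: [-3.141, -0.017, 0.0]
ft_force: [0.5, 0.4, 0.5]
gripper_width: 0.39
grip_force: 0.0
```

Call:
step_arm(series=[[0,0,0.035,0,0,0],[0,0,0.04,0,0,0],[0,0,0.04,0,0,0],[-0.01,0.02,0.04,0,0,0],[-0.02,0.03,0.02,0,0,0]])

```text
time_s: 14.23
tcp_pos: [492.1, -250.1, 253.8]
eef_rot: [3.14, 0.013, 0.006]
ft_force: [1.3, 0.1, 2.5]
gripper_width: 0.401
grip_force: 0.0
```

Call:
step_arm(series=[[-0.02,0.03,0.03,0,0,0],[-0.02,0.03,0.03,0,0,0],[0,0.03,0,0,0,0],[0,0,0,0,0,0],[0,0,0,0,0,0]], fingers=0.6)

```text
time_s: 14.65
tcp_pos: [455.1, -164.3, 304.2]
eef_rot: [3.14, 0.02, 0.002]
ft_force: [-0.3, -0.9, -0.3]
gripper_width: 0.597
grip_force: 0.0
```

```bash
python3 y.py; python3 - <<'E'
from h import *
for n in ['wrist','scene','side']: w=snap(n,n+'5')
E
```

```text
[ 455.13572522 -164.31495869  304.15150517] [ 0.72  0.1  -0.47  1.81  0.05  1.24 -1.32] toolx ang 0.013035401287755943 [ 0.001  0.001 -1.   ] [-0.25067652 -0.86005907 -0.34197948] [-0.0243947   0.03569974 -0.00702814] 0.5970466573653639
```

View pics/wrist5.png

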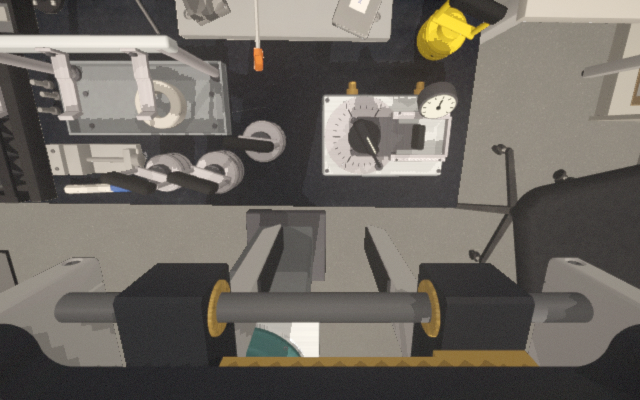

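The lock is home with the pointer on the pin. The plugs' bars are at (258,145), (190,183) and (130,182). I move above the plugs and rack for a near-vertical view.

Call:
step_arm(series=[[-0.01,0.04,0.02,0,0,0],[-0.01,0.04,0.02,0,0,0],[0,0.04,0.02,0,0,0],[0,0.035,0.02,0,0,0],[0,0,0,0,0,0]])

```text
time_s: 15.22
tcp_pos: [437.9, -14.9, 381.9]
eef_rot: [3.141, 0.027, 0.007]
ft_force: [-0.3, 0.8, -0.4]
gripper_width: 0.6
grip_force: 0.0
```

Call:
step_arm(series=[[0,0,0,0,0,0],[0,0,0,0,0,0]])

```text
time_s: 15.38
tcp_pos: [437.0, -21.4, 377.9]
eef_rot: [-3.141, -0.015, 0.002]
ft_force: [1.1, 0.2, -0.7]
gripper_width: 0.603
grip_force: 0.0
```

```bash
python3 y.py; python3 - <<'E'
from h import *
w=snap('wrist','w6')
cv2.imwrite('pics/w6c.png',cv2.resize(w['pixels'][20:240,120:414,::-1],(800,599),interpolation=cv2.INTER_CUBIC))
E
```

```text
[436.95412302 -21.41548385 377.9368593 ] [ 0.6  -0.04 -0.59  1.78 -0.02  1.4  -1.55] toolx ang 0.009676413022334919 [-0.001 -0.001 -1.   ] [ 1.08130913  0.17075856 -0.68413125] [-0.02663812  0.01815791 -0.00731699] 0.6031179872647985
```

View pics/w6c.png

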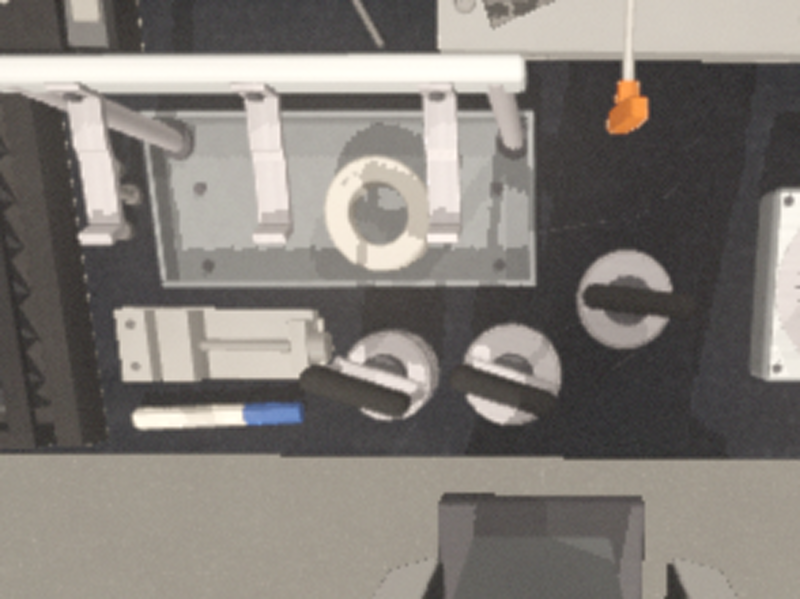

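Top view, crop pixels: the bars run (303,380)-(408,405), (455,377)-(555,403) and (585,297)-(690,303). The rail lies along y≈72 and the hook tips are at (97,238), (270,238) and (443,238).

```bash
cat > m.py <<'E'
from h import *
import sys
np.set_printoptions(precision=1,suppress=True)
s=load('w6');f=lambda u,v,z:onz(s,120+u*.3675,20+v*.3673,z)[:2]
for n,a,b,c in [('P1',(310,380),(404,404),(390,375)),('P2',(460,377),(550,402),(512,374)),('P3',(588,297),(688,304),(626,299))]:
    A=f(*a,136);B=f(*b,136);d=A-B
    print(n,'mid',(A+B)/2,'len',np.linalg.norm(d),'ang y-axis from world y',np.arctan2(-d[0],d[1]),'cyl',f(*c,45))
print('rail',f(20,73,175),f(515,72,175),'edges',f(270,55,175),f(270,88,175))
for u in (97,270,443): print('tip',f(u,238,160),f(u,222,166),f(u,240,166))
print('tray',[f(*p,24) for p in [(147,112),(535,112),(535,285),(165,285)]])
E
python3 m.py; python3 - <<'E'
from h import *
s=load('w6');p=s['pixels'].astype(int).sum(2)
# rail edges per column
for u in range(30,310,40):
    c=p[25:70,u]; print(u, ''.join('#' if x>600 else '.' for x in c))
# hook column profile
for u in (155,219,283):
    print(u,p[50:115,u].tolist())
E
```

```text
P1 mid [456.5  88.9] len 53.42792031829994 ang y-axis from world y -0.24394642814048365 cyl [456.7  89.8]
P2 mid [458.7   6.1] len 51.97717586327414 ang y-axis from world y -0.2618003829862536 cyl [458.1   7.3]
P3 mid [507.6 -66.3] len 54.47502666901642 ang y-axis from world y -0.05800862482274607 cyl [508.  -68.2]
rail [606.2 225.1] [608.7  -1.9] edges [614.6 109.8] [601.  110.9]
tip [535.5 208.8] [542.6 204.3] [534.2 205.5]
tip [536.4 122. ] [543.4 119.2] [535.  119.9]
tip [537.2  35.2] [544.2  34.1] [535.8  34.4]
tray [array([622.2, 244.1]), array([624.5,  -7.2]), array([516.6,  -7.6]), array([514.1, 245.6])]
30 .............................................
70 .............................................
110 ................########.....................
150 ................##########.......############
190 ................#############................
230 ................#############................
270 ...............##############................
155 [676, 640, 617, 463, 390, 486, 629, 647, 651, 652, 653, 653, 653, 652, 654, 662, 687, 690, 690, 687, 687, 685, 685, 685, 680, 65
[... 157 characters left out ...]
 689, 674, 561, 300, 216, 210, 205, 208]
219 [666, 607, 435, 428, 535, 592, 653, 661, 659, 664, 663, 659, 656, 658, 655, 661, 671, 690, 692, 692, 694, 694, 697, 694, 689, 661, 694, 711, 708, 696, 699, 700, 695, 701, 702, 699, 697, 699, 701, 700, 699, 698, 697, 700, 697, 700, 696, 683, 580, 570, 570, 562, 490, 512, 519, 558, 690, 707, 697, 597, 532, 444, 426, 424, 425]
283 [643, 688, 671, 571, 460, 459, 550, 653, 667, 668, 665, 665, 670, 670, 673, 698, 702, 706, 705, 703, 704, 702, 703, 703, 708, 723, 726, 727, 722, 704, 697, 702, 701, 698, 702, 703, 700, 702, 702, 702, 702, 701, 702, 701, 699, 689, 609, 588, 572, 572, 564, 552, 482, 518, 516, 574, 721, 734, 713, 502, 400, 378, 387, 416, 426]
```

Plug handles: P1 (456.5,89), P2 (458.5,6.5), P3 (507.6,-67). Hooks: y ≈ 206, 120 and 34 at x ≈ 557.5, with the rack yaw ≈ 0.01. I start with P1 to hook_1, with tool yaw 1.32.

Call:
step_arm(series=[[0.004,0.022,0,0,0,0.119],[0.004,0.022,0,0,0,0.119],[0.004,0.022,0,0,0,0.119],[0.004,0.022,0,0,0,0.119],[0.004,0.022,0,0,0,0.119]])

```text
time_s: 15.85
tcp_pos: [457.2, 89.2, 377.7]
eef_rot: [-2.996, -0.942, 0.002]
ft_force: [0.3, -1.0, -0.0]
gripper_width: 0.601
grip_force: 0.0
```

Call:
step_arm(series=[[0,0,-0.03,0,0,0.119],[0,0,-0.03,0,0,0.119],[0,0,-0.03,0,0,0.119],[0,0,-0.03,0,0,0.119],[0,0,0,0,0,0.119]])

```text
time_s: 16.27
tcp_pos: [454.6, 87.7, 253.0]
eef_rot: [-2.585, -1.778, 0.01]
ft_force: [-0.1, -0.6, 0.3]
gripper_width: 0.601
grip_force: 0.0
```

Call:
step_arm(series=[[0,0,0,0,0,0.119],[0,0,0,0,0,0],[0,0,0,0,0,0]])

```text
time_s: 16.52
tcp_pos: [457.0, 88.6, 258.0]
eef_rot: [-2.487, -1.918, 0.001]
ft_force: [-0.2, -0.5, 0.6]
gripper_width: 0.601
grip_force: 0.0
```

```bash
python3 y.py
```

```text
[456.98180503  88.62274205 258.0098092 ] [ 0.47  0.13 -0.78  1.91  0.1   1.15 -0.6 ] toolx ang 1.314210928746086 [ 0.    -0.001 -1.   ] [-0.23330603 -0.48052553  0.57446343] [-0.10202999 -0.04526486 -0.05124428] 0.6013491082166693
```

Call:
step_arm(series=[[0,0,-0.035,0,0,0],[0,0,-0.035,0,0,0],[0,0,-0.035,0,0,0],[0,0,-0.027,0,0,0],[0,0,0,0,0,0]])

```text
time_s: 16.93
tcp_pos: [454.4, 88.6, 122.4]
eef_rot: [-2.484, -1.917, 0.008]
ft_force: [-0.8, -1.3, -0.1]
gripper_width: 0.598
grip_force: 0.0
```

Call:
step_arm(series=[[0,0,0,0,0,0],[0,0,0,0,0,0]])

```text
time_s: 17.1
tcp_pos: [457.8, 89.7, 128.1]
eef_rot: [2.484, 1.923, 0.002]
ft_force: [-1.0, 0.5, 0.9]
gripper_width: 0.597
grip_force: 0.0
```

Call:
step_arm(series=[[-0.001,0,-0.005,0,0,0],[0,0,0,0,0,0],[0,0,0,0,0,0]])

```text
time_s: 17.35
tcp_pos: [456.2, 89.5, 122.3]
eef_rot: [2.482, 1.925, 0.001]
ft_force: [-0.3, -0.5, -0.3]
gripper_width: 0.6
grip_force: 0.0
```

Call:
step_arm(series=[[0,0,0,0,0,0],[0,0,0,0,0,0],[0,0,0,0,0,0],[0,0,0,0,0,0],[0,0,0,0,0,0]], fingers=0.0)

```text
time_s: 17.77
tcp_pos: [455.9, 89.6, 121.6]
eef_rot: [-2.482, -1.926, 0.0]
ft_force: [-0.2, -0.3, -0.4]
gripper_width: 0.284
grip_force: 0.0
```

Call:
step_arm(series=[[0,0,0,0,0,0],[0,0,0,0,0,0],[0,0,0,0,0,0]])

```text
time_s: 18.02
tcp_pos: [455.7, 89.6, 121.5]
eef_rot: [-2.482, -1.926, 0.001]
ft_force: [-0.9, -0.7, 0.5]
gripper_width: 0.147
grip_force: 29.8
```

```bash
python3 y.py
```

```text
[455.72264481  89.55256468 121.50479383] [ 0.38  0.32 -0.73  2.06  0.28  0.86 -0.77] toolx ang 1.3198047648652036 [-0. -0. -1.] [-0.91854506 -0.66310043  0.54299989] [-0.20861531  0.15247152 -0.02648695] 0.14651846213197814
```

Call:
step_arm(series=[[0,0,0.02,0,0,0],[0,0,0.03,0,0,0],[0,0,0.03,0,0,0],[0,0,0.025,0,0,0],[0,0,0,0,0,0]])

```text
time_s: 18.43
tcp_pos: [457.5, 90.2, 230.5]
eef_rot: [2.479, 1.924, 0.007]
ft_force: [0.7, 0.5, -4.0]
gripper_width: 0.142
grip_force: 29.8
```

Call:
step_arm(series=[[0.01,0.025,0,0,0,0.05],[0.01,0.025,0,0,0,0.05],[0.01,0.025,0,0,0,0.05],[0.01,0.025,0,0,0,0.05],[0.006,0.016,0,0,0,0.06]])

```text
time_s: 18.85
tcp_pos: [501.9, 207.9, 225.5]
eef_rot: [-2.207, -2.234, 0.0]
ft_force: [0.6, -1.0, -4.1]
gripper_width: 0.146
grip_force: 30.0
```

Call:
step_arm(series=[[0,0,0,0,0,0],[0,0,0,0,0,0],[0,0,0,0,0,0]])

```text
time_s: 19.1
tcp_pos: [501.4, 205.0, 225.7]
eef_rot: [-2.212, -2.23, 0.002]
ft_force: [-0.4, -0.9, -4.1]
gripper_width: 0.146
grip_force: 30.0
```

```bash
python3 y.py
```

```text
[501.4221081  205.00868914 225.66102619] [ 0.24  0.36 -0.85  1.78  0.29  1.14 -0.69] toolx ang 1.5788839881211718 [-0.001 -0.001 -1.   ] [-0.36340121 -0.90085213 -4.1140152 ] [-0.00568317 -0.10187739 -0.0451698 ] 0.14581324011533794
```

Call:
step_arm(series=[[0,0.001,-0.018,0,0,0],[0,0,-0.018,0,0,0],[0,0,0,0,0,0],[0,0,0,0,0,0]])

```text
time_s: 19.43
tcp_pos: [501.5, 205.7, 190.3]
eef_rot: [-2.212, -2.23, 0.003]
ft_force: [-0.1, -0.5, -3.6]
gripper_width: 0.146
grip_force: 30.0
```

```bash
python3 y.py; python3 - <<'E'
from h import *
a=snap('side','s7')['pixels'][120:260,250:400,::-1];b=snap('scene','sc7')['pixels'][180:330,220:380,::-1]
cv2.imwrite('pics/c7.png',np.hstack([cv2.resize(a,(400,373),interpolation=cv2.INTER_CUBIC),cv2.resize(b,(398,373),interpolation=cv2.INTER_CUBIC)]))
E
```

```text
[501.4503945  205.66889637 190.2626528 ] [ 0.22  0.4  -0.83  1.82  0.33  1.08 -0.72] toolx ang 1.5785620902477673 [-0.001 -0.002 -1.   ] [-0.13784721 -0.4828684  -3.55638844] [-0.06109904 -0.12962367 -0.02535261] 0.1460597647237797
```

View pics/c7.png

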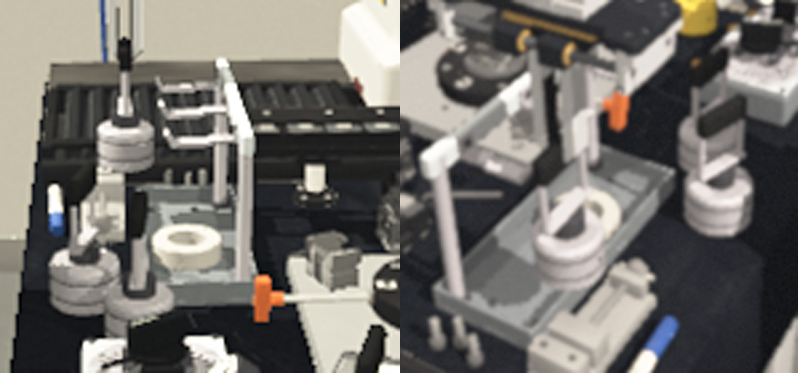

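The side view shows the held plug at (125,130) upright, its bar bottom above the hook tip at (160,85). I move forward onto the hook.

Call:
step_arm(series=[[0.012,0,0,0,0,0],[0.012,0,0,0,0,0],[0.012,0,0,0,0,0],[0.01,0,0,0,0,0],[0.009,0,0,0,0,0]])

```text
time_s: 19.95
tcp_pos: [557.9, 206.4, 191.3]
eef_rot: [2.212, 2.23, 0.001]
ft_force: [0.1, -0.0, -3.9]
gripper_width: 0.146
grip_force: 30.0
```

Call:
step_arm(series=[[0,0,0,0,0,0],[0,0,0,0,0,0],[0,0,0,0,0,0]])

```text
time_s: 20.2
tcp_pos: [556.3, 206.8, 190.7]
eef_rot: [-2.211, -2.232, 0.0]
ft_force: [-0.7, -0.4, -4.3]
gripper_width: 0.144
grip_force: 30.0
```

Call:
step_arm(series=[[0,0,-0.01,0,0,0],[0,0,-0.006,0,0,0],[0,0,0,0,0,0],[0,0,0,0,0,0]])

```text
time_s: 20.53
tcp_pos: [556.4, 206.5, 173.9]
eef_rot: [-2.211, -2.231, 0.002]
ft_force: [0.5, -0.5, -3.3]
gripper_width: 0.143
grip_force: 30.0
```

Now 4–6 mm more until contact.

Call:
step_arm(series=[[0,0,-0.003,0,0,0],[0,0,0,0,0,0]])

```text
time_s: 20.7
tcp_pos: [556.7, 206.6, 171.2]
eef_rot: [-2.211, -2.231, 0.0]
ft_force: [0.1, -0.0, -4.8]
gripper_width: 0.146
grip_force: 30.0
```

Call:
step_arm(series=[[0,0,-0.002,0,0,0],[0,0,-0.001,0,0,0],[0,0,0,0,0,0]])

```text
time_s: 20.95
tcp_pos: [556.8, 206.6, 168.4]
eef_rot: [-2.211, -2.231, 0.0]
ft_force: [-0.2, -0.7, -4.6]
gripper_width: 0.146
grip_force: 30.0
```

Call:
step_arm(series=[[0,0,-0.001,0,0,0],[0,0,-0.001,0,0,0],[0,0,0,0,0,0]])

```text
time_s: 21.2
tcp_pos: [557.1, 206.7, 167.7]
eef_rot: [2.211, 2.231, 0.0]
ft_force: [-7.0, -4.6, 13.9]
gripper_width: 0.147
grip_force: 30.0
```

Call:
step_arm(series=[[0,0,0.001,0,0,0],[0,0,0,0,0,0]])

```text
time_s: 21.37
tcp_pos: [557.0, 206.7, 167.9]
eef_rot: [2.211, 2.231, 0.001]
ft_force: [-0.3, -0.5, 2.0]
gripper_width: 0.148
grip_force: 30.0
```

Call:
step_arm(series=[[0,0,0,0,0,0],[0,0,0,0,0,0],[0,0,0,0,0,0],[0,0,0,0,0,0],[0,0,0,0,0,0]], fingers=0.28)

```text
time_s: 21.78
tcp_pos: [556.9, 206.7, 167.6]
eef_rot: [-2.211, -2.231, 0.0]
ft_force: [0.2, 0.3, -1.0]
gripper_width: 0.284
grip_force: 0.0
```

Call:
step_arm(series=[[0,0,0.005,0,0,0],[0,0,0.01,0,0,0],[0,0,0.02,0,0,0],[0,0,0.03,0,0,0],[0,0,0.04,0,0,0]])

```text
time_s: 22.2
tcp_pos: [555.9, 206.3, 273.0]
eef_rot: [-2.21, -2.231, 0.004]
ft_force: [1.0, -0.4, 0.4]
gripper_width: 0.278
grip_force: 0.0
```

Call:
step_arm(series=[[-0.02,-0.03,0.02,0,0,0],[-0.02,-0.03,0.03,0,0,0],[-0.02,-0.03,0.03,0,0,0],[-0.02,-0.03,0,0,0,0],[-0.02,-0.03,0,0,0,0]], fingers=0.6)

```text
time_s: 22.62
tcp_pos: [460.8, 63.0, 347.7]
eef_rot: [2.209, 2.231, 0.003]
ft_force: [0.4, -1.0, 0.1]
gripper_width: 0.584
grip_force: 0.0
```

Call:
step_arm(series=[[0,-0.03,0.03,0,0,-0.08],[0,-0.025,0.03,0,0,-0.08],[0,0,0,0,0,-0.08],[0,0,0,0,0,0],[0,0,0,0,0,0]])

```text
time_s: 23.03
tcp_pos: [461.1, 9.5, 405.6]
eef_rot: [2.459, 1.954, 0.0]
ft_force: [0.8, 0.2, 0.6]
gripper_width: 0.599
grip_force: 0.0
```

```bash
python3 y.py; python3 - <<'E'
from h import *
w=snap('wrist','w8'); snap('side','s8'); snap('scene','sc8')
cv2.imwrite('pics/c8.png',w['pixels'][:,:,::-1])
for p in [(458,6.5,136),(507.6,-67,136),(557.5,206,182)]: print(proj(w,np.array(p)))
E
```

```text
[461.10336081   9.5042213  405.5844041 ] [ 0.68  0.01 -0.76  1.67  0.01  1.46 -0.31] toolx ang 1.3429226300909343 [-0.  0. -1.] [0.838254   0.23797916 0.61176549] [ 0.00179263 -0.05286514  0.02788668] 0.599254311871674
[321.99272536 176.8955526 ]
[360.31383963 212.10964446]
[362.02745118  15.65860049]
```

View pics/c8.png

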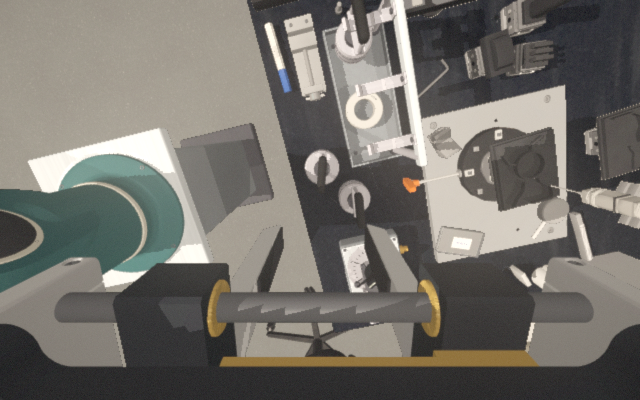

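P1 hangs on hook_1 (image top, (357,25)). P2's bar is seen at (321,175), matching the predicted (322,177), so it hasn't moved. I go for P2.

Call:
step_arm(series=[[-0.0025,-0.003,-0.04,0,0,-0.034],[0,0,-0.04,0,0,0],[0,0,-0.04,0,0,0],[0,0,-0.04,0,0,0],[0,0,-0.04,0,0,0]])

```text
time_s: 23.6
tcp_pos: [458.1, 6.7, 203.3]
eef_rot: [-2.492, -1.912, 0.0]
ft_force: [2.2, -0.1, -0.9]
gripper_width: 0.599
grip_force: 0.0
```

Call:
step_arm(series=[[0,0,-0.04,0,0,0],[0,0,-0.025,0,0,0],[0,0,0,0,0,0],[0,0,0,0,0,0],[0,0,0,0,0,0]])

```text
time_s: 24.02
tcp_pos: [459.6, 6.4, 141.8]
eef_rot: [2.494, 1.91, 0.002]
ft_force: [0.3, -0.6, 1.3]
gripper_width: 0.6
grip_force: 0.0
```

Call:
step_arm(series=[[-0.001,0,-0.012,0,0,0],[0,0,-0.008,0,0,0],[0,0,0,0,0,0],[0,0,0,0,0,0]])

```text
time_s: 24.35
tcp_pos: [458.2, 5.9, 121.1]
eef_rot: [2.495, 1.908, 0.0]
ft_force: [0.1, -0.3, -0.7]
gripper_width: 0.603
grip_force: 0.0
```

Call:
step_arm(series=[[0,0,0,0,0,0],[0,0,0,0,0,0],[0,0,0,0,0,0],[0,0,0,0,0,0],[0,0,0,0,0,0]], fingers=0.0)

```text
time_s: 24.77
tcp_pos: [457.9, 5.9, 120.5]
eef_rot: [2.495, 1.908, 0.0]
ft_force: [0.7, -0.3, 0.5]
gripper_width: 0.282
grip_force: 0.0
```

Call:
step_arm(series=[[0,0,0,0,0,0],[0,0,0,0,0,0],[0,0,0,0,0,0]])

```text
time_s: 25.02
tcp_pos: [457.7, 5.8, 120.2]
eef_rot: [-2.495, -1.908, 0.001]
ft_force: [-1.3, 0.4, -0.1]
gripper_width: 0.146
grip_force: 29.8
```

```bash
python3 y.py
```

```text
[457.68317974   5.83912613 120.2336496 ] [ 0.56  0.31 -0.73  2.08  0.27  0.85 -0.6 ] toolx ang 1.3057728815884149 [-0. -0. -1.] [-1.26759288  0.41541906 -0.14136154] [-0.03401688  0.03423014 -0.0317599 ] 0.14555419506971526
```

Call:
step_arm(series=[[0,0,0.02,0,0,0],[0,0,0.03,0,0,0],[0,0,0.03,0,0,0],[0,0,0.025,0,0,0],[0,0,0,0,0,0]])

```text
time_s: 25.43
tcp_pos: [459.6, 6.1, 229.3]
eef_rot: [2.492, 1.906, 0.006]
ft_force: [1.3, -0.0, -2.9]
gripper_width: 0.144
grip_force: 29.8
```

Call:
step_arm(series=[[0.009,0.025,0,0,0,0.055],[0.009,0.025,0,0,0,0.055],[0.009,0.025,0,0,0,0.055],[0.009,0.025,0,0,0,0.055],[0.007,0.014,0,0,0,0.055]])

```text
time_s: 25.85
tcp_pos: [500.7, 122.5, 224.5]
eef_rot: [-2.204, -2.237, -0.0]
ft_force: [0.7, -1.2, -3.5]
gripper_width: 0.146
grip_force: 30.0
```

Call:
step_arm(series=[[0,0,0,0,0,0],[0,0,0,0,0,0],[0,0,-0.015,0,0,0],[0,0,-0.015,0,0,0],[0,0,0,0,0,0]])

```text
time_s: 26.27
tcp_pos: [499.3, 118.4, 192.6]
eef_rot: [-2.211, -2.229, 0.005]
ft_force: [-0.2, 0.1, -4.1]
gripper_width: 0.146
grip_force: 30.0
```

```bash
python3 y.py
```

```text
[499.30453841 118.36439376 192.63943331] [ 0.42  0.34 -0.85  1.88  0.29  1.06 -0.54] toolx ang 1.5789761344325126 [-0.001 -0.004 -1.   ] [-0.20619536  0.09895246 -4.0847668 ] [-0.09614619 -0.05821312  0.03434051] 0.1457181800619695
```

Call:
step_arm(series=[[0.012,0.0015,-0.002,0,0,0],[0.012,0,0,0,0,0],[0.012,0,0,0,0,0],[0.012,0,0,0,0,0],[0.01,0,0,0,0,0]])

```text
time_s: 26.68
tcp_pos: [559.6, 120.5, 193.6]
eef_rot: [2.212, 2.231, -0.0]
ft_force: [0.3, -0.4, -3.4]
gripper_width: 0.148
grip_force: 30.0
```

Call:
step_arm(series=[[0,0,0,0,0,0],[0,0,0,0,0,0],[0,0,0,0,0,0]])

```text
time_s: 26.93
tcp_pos: [558.2, 121.3, 193.3]
eef_rot: [-2.21, -2.232, 0.001]
ft_force: [-0.3, -0.6, -3.2]
gripper_width: 0.142
grip_force: 30.0
```

Call:
step_arm(series=[[0,0,-0.01,0,0,0],[0,0,-0.006,0,0,0],[0,0,0,0,0,0],[0,0,0,0,0,0]])

```text
time_s: 27.27
tcp_pos: [558.4, 121.2, 176.8]
eef_rot: [-2.21, -2.232, 0.002]
ft_force: [0.6, -0.4, -3.3]
gripper_width: 0.143
grip_force: 30.0
```

Contact expected at about 166.5.

Call:
step_arm(series=[[0,0,-0.006,0,0,0],[0,0,-0.001,0,0,0],[0,0,0,0,0,0],[0,0,0,0,0,0]])

```text
time_s: 27.6
tcp_pos: [558.8, 121.4, 170.3]
eef_rot: [-2.21, -2.233, 0.0]
ft_force: [0.5, -0.6, -3.7]
gripper_width: 0.147
grip_force: 30.0
```

Call:
step_arm(series=[[0,0,-0.001,0,0,0],[0,0,-0.001,0,0,0],[0,0,0,0,0,0]])

```text
time_s: 27.85
tcp_pos: [558.8, 121.3, 168.2]
eef_rot: [-2.21, -2.232, 0.0]
ft_force: [0.2, -0.3, -3.6]
gripper_width: 0.146
grip_force: 30.0
```

Call:
step_arm(series=[[0,0,-0.001,0,0,0],[0,0,-0.001,0,0,0],[0,0,0,0,0,0]])

```text
time_s: 28.1
tcp_pos: [558.9, 121.4, 166.4]
eef_rot: [2.21, 2.232, -0.0]
ft_force: [-0.2, -0.7, -1.3]
gripper_width: 0.149
grip_force: 30.0
```

Call:
step_arm(series=[[0,0,-0.0005,0,0,0],[0,0,0,0,0,0]])

```text
time_s: 28.27
tcp_pos: [558.9, 121.4, 166.3]
eef_rot: [2.21, 2.232, -0.0]
ft_force: [-2.8, -2.3, 5.1]
gripper_width: 0.145
grip_force: 30.0
```

Call:
step_arm(series=[[0,0,0,0,0,0],[0,0,0,0,0,0],[0,0,0,0,0,0],[0,0,0,0,0,0],[0,0,0,0,0,0]], fingers=0.24)

```text
time_s: 28.68
tcp_pos: [558.8, 121.4, 165.8]
eef_rot: [-2.21, -2.233, 0.0]
ft_force: [0.2, 0.2, -0.1]
gripper_width: 0.241
grip_force: 0.0
```

Call:
step_arm(series=[[0,0,0.005,0,0,0],[0,0,0.01,0,0,0],[0,0,0.02,0,0,0],[0,0,0.03,0,0,0],[0,0,0.04,0,0,0]])

```text
time_s: 29.1
tcp_pos: [557.8, 121.2, 271.3]
eef_rot: [-2.208, -2.232, 0.003]
ft_force: [0.5, -1.1, 0.4]
gripper_width: 0.241
grip_force: 0.0
```

Call:
step_arm(series=[[-0.012,-0.037,0.01,0,0,0],[-0.012,-0.037,0,0,0,0],[-0.012,-0.037,0,0,0,0],[-0.01,-0.037,0,0,0,0],[-0.005,-0.037,0,0,0,-0.06]], fingers=0.6)

```text
time_s: 29.52
tcp_pos: [506.7, -65.1, 282.1]
eef_rot: [2.273, 2.166, 0.0]
ft_force: [0.7, 0.1, 0.9]
gripper_width: 0.558
grip_force: 0.0
```

Call:
step_arm(series=[[0,0,0.04,0,0,0],[0,0,0.04,0,0,0],[0,0,0.03,0,0,0],[0,0,0,0,0,0],[0,0,0,0,0,0]])

```text
time_s: 29.93
tcp_pos: [508.2, -63.3, 392.9]
eef_rot: [2.274, 2.164, 0.002]
ft_force: [0.1, 0.3, -0.4]
gripper_width: 0.599
grip_force: 0.0
```

```bash
python3 y.py; python3 - <<'E'
from h import *
w=snap('wrist','w9'); snap('side','s9'); snap('scene','sc9')
a=w['pixels'][0:260,160:480,::-1]
cv2.imwrite('pics/c9.png',cv2.resize(a,(738,600),interpolation=cv2.INTER_CUBIC))
print(proj(w,np.array([507.6,-67,136])))
E
```

```text
[508.24878783 -63.31305126 392.90085808] [ 0.78  0.14 -0.81  1.59  0.11  1.45 -0.08] toolx ang 1.5210549303680194 [-0.001  0.003 -1.   ] [ 0.0536961   0.28271036 -0.37045393] [-0.1081217  -0.08625892 -0.01950888] 0.5993515845181162
[322.67454078 178.16205739]
```

View pics/c9.png

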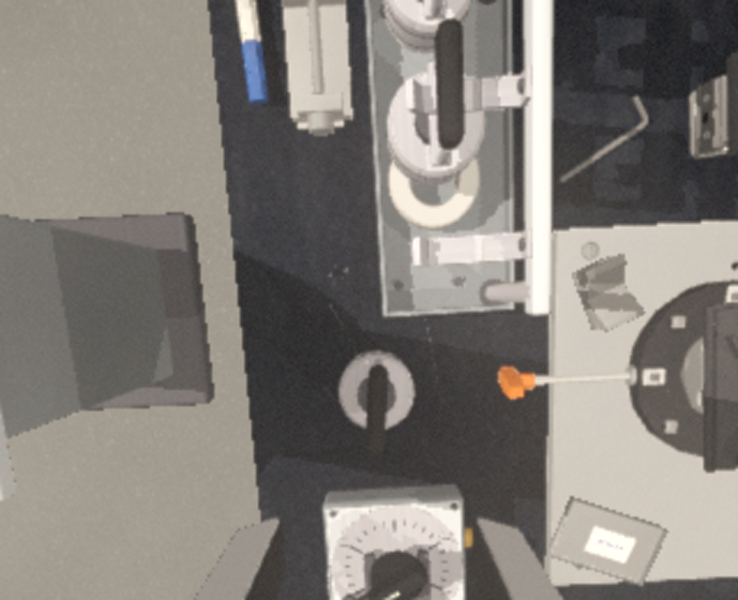

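P2 hangs on hook_2 (bar at crop (450,85)). P3's bar is at (377,408), within about 1 px of the prediction. I descend on P3.

Call:
step_arm(series=[[0,-0.003,-0.04,0,0,0],[0,0,-0.04,0,0,0],[0,0,-0.04,0,0,0],[0,0,-0.04,0,0,0],[0,0,-0.04,0,0,0]])

```text
time_s: 30.5
tcp_pos: [506.8, -66.4, 188.4]
eef_rot: [-2.275, -2.165, 0.001]
ft_force: [1.6, -0.8, -0.3]
gripper_width: 0.603
grip_force: 0.0
```

Call:
step_arm(series=[[0,0,-0.03,0,0,0],[0,0,-0.025,0,0,0],[0,0,0,0,0,0],[0,0,0,0,0,0],[0,0,0,0,0,0]])

```text
time_s: 30.92
tcp_pos: [508.4, -66.4, 137.0]
eef_rot: [2.275, 2.165, 0.001]
ft_force: [-0.1, -0.4, -0.0]
gripper_width: 0.597
grip_force: 0.0
```

Call:
step_arm(series=[[0,0,-0.007,0,0,0],[0,0,-0.006,0,0,0],[0,0,0,0,0,0],[0,0,0,0,0,0]])

```text
time_s: 31.25
tcp_pos: [507.8, -66.7, 122.9]
eef_rot: [-2.276, -2.165, 0.0]
ft_force: [-0.1, -0.5, 0.1]
gripper_width: 0.599
grip_force: 0.0
```

Call:
step_arm(series=[[0,0,0,0,0,0],[0,0,0,0,0,0],[0,0,0,0,0,0],[0,0,0,0,0,0],[0,0,0,0,0,0]], fingers=0.0)

```text
time_s: 31.67
tcp_pos: [507.9, -66.7, 122.9]
eef_rot: [2.276, 2.165, -0.0]
ft_force: [0.3, -0.3, 0.2]
gripper_width: 0.283
grip_force: 0.0
```

Call:
step_arm(series=[[0,0,0,0,0,0],[0,0,0,0,0,0],[0,0,0,0,0,0]])

```text
time_s: 31.92
tcp_pos: [507.8, -66.7, 122.9]
eef_rot: [-2.276, -2.165, 0.0]
ft_force: [-0.1, 0.3, 2.0]
gripper_width: 0.146
grip_force: 29.7
```

```bash
python3 y.py
```

```text
[507.75789389 -66.65989239 122.85326847] [ 0.67  0.41 -0.73  1.95  0.34  0.91 -0.28] toolx ang 1.5207927124305067 [-0. -0. -1.] [-0.07788729  0.31092881  1.97169594] [-0.02921299  0.14988315 -0.01719428] 0.1461798892817175
```

Call:
step_arm(series=[[0,0,0.02,0,0,0],[0,0,0.03,0,0,0],[0,0,0.03,0,0,0],[0,0,0.025,0,0,0],[0,0,0,0,0,0]])

```text
time_s: 32.33
tcp_pos: [509.6, -66.5, 232.0]
eef_rot: [2.273, 2.162, 0.004]
ft_force: [0.2, -0.6, -1.6]
gripper_width: 0.148
grip_force: 29.7
```

Call:
step_arm(series=[[-0.002,0.022,0,0,0,0.02],[-0.002,0.022,0,0,0,0.02],[-0.002,0.022,0,0,0,0.02],[-0.002,0.022,0,0,0,0],[0,0.014,0,0,0,0]])

```text
time_s: 32.75
tcp_pos: [499.0, 37.4, 227.1]
eef_rot: [-2.208, -2.234, 0.001]
ft_force: [0.9, -0.0, -2.7]
gripper_width: 0.147
grip_force: 30.0
```

Call:
step_arm(series=[[0,0,0,0,0,0],[0,0,0,0,0,0],[0,0,-0.016,0,0,0],[0,0,-0.016,0,0,0],[0,0,0,0,0,0]])

```text
time_s: 33.17
tcp_pos: [498.4, 34.0, 193.1]
eef_rot: [-2.21, -2.229, 0.005]
ft_force: [0.4, -0.8, -4.5]
gripper_width: 0.149
grip_force: 30.0
```

```bash
python3 y.py
```

```text
[498.42375421  34.01296158 193.08416206] [ 0.58  0.3  -0.84  1.91  0.26  1.04 -0.35] toolx ang 1.579503119597069 [-0.    -0.004 -1.   ] [ 0.36474212 -0.83004096 -4.48526059] [-0.07212695 -0.06634148 -0.04439575] 0.14888990094658902
```

Call:
step_arm(series=[[0.012,0,-0.001,0,0,0],[0.012,0,0,0,0,0],[0.012,0,0,0,0,0],[0.013,0,0,0,0,0],[0.011,0,0,0,0,0]])

```text
time_s: 33.58
tcp_pos: [560.7, 34.4, 195.1]
eef_rot: [-2.212, -2.231, 0.0]
ft_force: [0.0, -0.1, -2.9]
gripper_width: 0.149
grip_force: 30.0
```

Call:
step_arm(series=[[0,0,0,0,0,0],[0,0,0,0,0,0],[0,0,0,0,0,0]])

```text
time_s: 33.83
tcp_pos: [559.3, 35.1, 194.9]
eef_rot: [-2.21, -2.232, 0.001]
ft_force: [-1.1, 0.3, -2.9]
gripper_width: 0.148
grip_force: 30.0
```

Call:
step_arm(series=[[0,0,-0.01,0,0,0],[0,0,-0.006,0,0,0],[0,0,0,0,0,0],[0,0,0,0,0,0]])

```text
time_s: 34.17
tcp_pos: [559.3, 35.3, 178.3]
eef_rot: [-2.21, -2.232, 0.001]
ft_force: [0.9, -0.5, -2.5]
gripper_width: 0.145
grip_force: 30.0
```

Contact expected at about 169.

Call:
step_arm(series=[[0,0,-0.005,0,0,0],[0,0,-0.001,0,0,0],[0,0,0,0,0,0],[0,0,0,0,0,0]])

```text
time_s: 34.5
tcp_pos: [559.8, 35.4, 172.8]
eef_rot: [-2.21, -2.232, 0.0]
ft_force: [-0.2, -0.0, -2.5]
gripper_width: 0.147
grip_force: 30.0
```

Call:
step_arm(series=[[0,0,-0.001,0,0,0],[0,0,-0.001,0,0,0],[0,0,0,0,0,0]])

```text
time_s: 34.75
tcp_pos: [559.8, 35.3, 170.7]
eef_rot: [-2.21, -2.232, 0.0]
ft_force: [-0.3, 0.7, -3.4]
gripper_width: 0.148
grip_force: 30.0
```

Call:
step_arm(series=[[0,0,-0.001,0,0,0],[0,0,0,0,0,0]])

```text
time_s: 34.92
tcp_pos: [559.8, 35.3, 169.7]
eef_rot: [-2.21, -2.232, 0.0]
ft_force: [0.6, -1.0, -2.5]
gripper_width: 0.15
grip_force: 30.0
```

Call:
step_arm(series=[[0,0,-0.001,0,0,0],[0,0,0,0,0,0]])

```text
time_s: 35.08
tcp_pos: [559.9, 35.4, 168.9]
eef_rot: [2.21, 2.232, -0.0]
ft_force: [0.5, -0.9, 0.2]
gripper_width: 0.15
grip_force: 30.0
```

Call:
step_arm(series=[[0,0,-0.0005,0,0,0],[0,0,0,0,0,0]])

```text
time_s: 35.25
tcp_pos: [560.0, 35.4, 168.8]
eef_rot: [2.21, 2.232, -0.0]
ft_force: [-3.4, -1.3, 9.0]
gripper_width: 0.148
grip_force: 30.0
```

Call:
step_arm(series=[[0,0,0,0,0,0],[0,0,0,0,0,0],[0,0,0,0,0,0],[0,0,0,0,0,0],[0,0,0,0,0,0]], fingers=0.25)

```text
time_s: 35.67
tcp_pos: [559.8, 35.4, 168.3]
eef_rot: [-2.21, -2.233, 0.0]
ft_force: [-0.1, 0.1, 0.2]
gripper_width: 0.254
grip_force: 0.0
```

Call:
step_arm(series=[[0,0,0.005,0,0,0],[0,0,0.01,0,0,0],[0,0,0.02,0,0,0],[0,0,0.03,0,0,0],[0,0,0.04,0,0,0]])

```text
time_s: 36.08
tcp_pos: [558.8, 35.4, 273.8]
eef_rot: [-2.208, -2.232, 0.003]
ft_force: [1.5, 0.1, 0.0]
gripper_width: 0.249
grip_force: 0.0
```

Call:
step_arm(series=[[-0.025,-0.025,0.02,0,0,0],[-0.025,-0.025,0.02,0,0,0],[-0.025,-0.025,0.03,0,0,0],[-0.02,-0.025,0.03,0,0,0],[0,0,0,0,0,0]])

```text
time_s: 36.5
tcp_pos: [467.4, -64.5, 374.3]
eef_rot: [2.211, 2.222, 0.001]
ft_force: [0.4, -0.8, 0.5]
gripper_width: 0.25
grip_force: 0.0
```

Call:
step_arm(series=[[0,0,0,0,0,0],[0,0,0,0,0,0],[0,0,0,0,0,0],[0,0,0,0,0,0],[0,0,0,0,0,0]])

```text
time_s: 36.92
tcp_pos: [468.5, -60.1, 368.1]
eef_rot: [-2.207, -2.233, 0.0]
ft_force: [-0.4, 1.0, -0.2]
gripper_width: 0.256
grip_force: 0.0
```

```bash
python3 y.py; python3 - <<'E'
from h import *
w=snap('wrist','w10'); a=snap('side','s10')
w=w['pixels'][0:250,200:480,::-1];a=a['pixels'][130:310,250:400,::-1]
cv2.imwrite('pics/c10.png',np.hstack([cv2.resize(w,(420,375)),cv2.resize(a,(312,375),interpolation=cv2.INTER_CUBIC)]))
E
```

```text
[468.47012746 -60.07752813 368.11296664] [ 0.85  0.06 -0.82  1.72  0.04  1.38  0.04] toolx ang 1.5823753418343436 [ 0.001 -0.001 -1.   ] [-0.35758051  1.01795878 -0.23626344] [-0.05999042 -0.07574829 -0.01945233] 0.25615515081514173
```

View pics/c10.png

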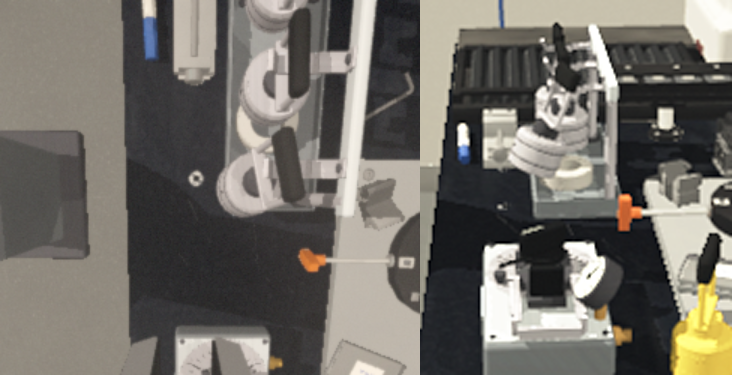

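P3's bar on hook_3 looks yawed and swinging. I wait a few seconds and compare.

Call:
step_arm(series=[[0,0,0,0,0,0],[0,0,0,0,0,0],[0,0,0,0,0,0],[0,0,0,0,0,0],[0,0,0,0,0,0]])

```text
time_s: 37.43
tcp_pos: [468.4, -60.8, 368.8]
eef_rot: [2.21, 2.233, -0.0]
ft_force: [-0.1, 0.6, -0.2]
gripper_width: 0.251
grip_force: 0.0
```

Call:
step_arm(series=[[0,0,0,0,0,0],[0,0,0,0,0,0],[0,0,0,0,0,0],[0,0,0,0,0,0],[0,0,0,0,0,0]])

```text
time_s: 37.85
tcp_pos: [468.3, -60.9, 368.8]
eef_rot: [-2.21, -2.232, 0.0]
ft_force: [1.7, -0.3, -0.2]
gripper_width: 0.25
grip_force: 0.0
```

Call:
step_arm(series=[[0,0,0,0,0,0],[0,0,0,0,0,0],[0,0,0,0,0,0],[0,0,0,0,0,0],[0,0,0,0,0,0]])

```text
time_s: 38.27
tcp_pos: [468.4, -60.9, 368.8]
eef_rot: [2.21, 2.233, -0.0]
ft_force: [-0.3, 0.8, 0.8]
gripper_width: 0.248
grip_force: 0.0
```

Call:
step_arm(series=[[0,0,0,0,0,0],[0,0,0,0,0,0],[0,0,0,0,0,0],[0,0,0,0,0,0],[0,0,0,0,0,0]])

```text
time_s: 38.68
tcp_pos: [468.4, -60.8, 368.8]
eef_rot: [2.21, 2.233, -0.0]
ft_force: [0.4, 1.5, -0.5]
gripper_width: 0.25
grip_force: 0.0
```

```bash
python3 - <<'E'
from h import *
w=snap('wrist','w11'); a=snap('side','s11');b=snap('scene','sc11')
for n,x,o in (('w',w,'w10'),('s',a,'s10')):
    d=np.abs(x['pixels'].astype(int)-load(o)['pixels']).sum(2); ys,xs=np.where(d>80); print(n,len(xs),xs.min() if len(xs) else 0,xs.max() if len(xs) else 0,ys.min() if len(ys) else 0,ys.max() if len(ys) else 0)
w=w['pixels'][0:250,200:480,::-1];a=a['pixels'][130:240,290:350,::-1];b=b['pixels'][180:330,220:340,::-1]
cv2.imwrite('pics/c11.png',np.vstack([np.hstack([cv2.resize(w,(420,300)),cv2.resize(b,(240,300),interpolation=cv2.INTER_CUBIC)]),cv2.copyMakeBorder(cv2.resize(a,(164,300),interpolation=cv2.INTER_CUBIC),0,0,0,496,0)]))
E
```

```text
w 9125 2 639 0 362
s 1453 24 372 0 226
```

View pics/c11.png

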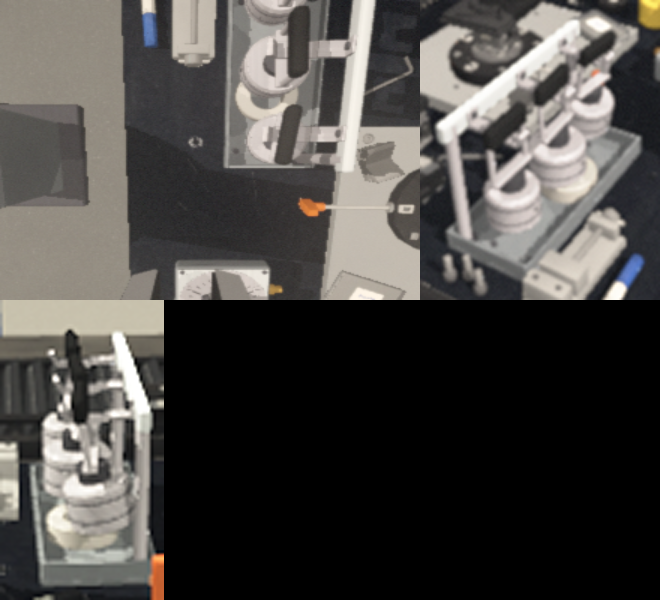

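All three plugs hang on their hooks, and P3 was still settling from a swing. That is more than my 14 pictures, so I'll confirm stillness numerically from here.

Call:
step_arm(series=[[0,0,0,0,0,0],[0,0,0,0,0,0],[0,0,0,0,0,0],[0,0,0,0,0,0],[0,0,0,0,0,0]])

```text
time_s: 39.25
tcp_pos: [468.4, -60.8, 368.8]
eef_rot: [-2.21, -2.233, 0.0]
ft_force: [-0.1, -0.1, -0.4]
gripper_width: 0.247
grip_force: 0.0
```

Call:
step_arm(series=[[0,0,0,0,0,0],[0,0,0,0,0,0],[0,0,0,0,0,0],[0,0,0,0,0,0],[0,0,0,0,0,0]])

```text
time_s: 39.67
tcp_pos: [468.4, -60.8, 368.8]
eef_rot: [-2.21, -2.232, 0.0]
ft_force: [0.2, 0.0, 1.1]
gripper_width: 0.25
grip_force: 0.0
```

Call:
step_arm(series=[[0,0,0,0,0,0],[0,0,0,0,0,0],[0,0,0,0,0,0],[0,0,0,0,0,0],[0,0,0,0,0,0]])

```text
time_s: 40.08
tcp_pos: [468.4, -60.9, 368.8]
eef_rot: [-2.21, -2.232, 0.0]
ft_force: [0.0, -0.3, -0.3]
gripper_width: 0.251
grip_force: 0.0
```

Call:
step_arm(series=[[0,0,0,0,0,0],[0,0,0,0,0,0],[0,0,0,0,0,0],[0,0,0,0,0,0],[0,0,0,0,0,0]])

```text
time_s: 40.5
tcp_pos: [468.4, -60.9, 368.8]
eef_rot: [2.21, 2.232, -0.0]
ft_force: [-0.1, 0.6, -0.2]
gripper_width: 0.249
grip_force: 0.0
```

Call:
step_arm(series=[[0,0,0,0,0,0],[0,0,0,0,0,0],[0,0,0,0,0,0],[0,0,0,0,0,0],[0,0,0,0,0,0]])

```text
time_s: 40.92
tcp_pos: [468.4, -60.8, 368.8]
eef_rot: [2.21, 2.232, -0.0]
ft_force: [0.5, -0.1, 0.0]
gripper_width: 0.251
grip_force: 0.0
```

Call:
step_arm(series=[[0,0,0,0,0,0],[0,0,0,0,0,0],[0,0,0,0,0,0],[0,0,0,0,0,0],[0,0,0,0,0,0]])

```text
time_s: 41.33
tcp_pos: [468.4, -60.8, 368.8]
eef_rot: [-2.21, -2.232, 0.0]
ft_force: [-1.0, 0.2, -0.3]
gripper_width: 0.251
grip_force: 0.0
```

```bash
cat > still.py <<'E'
from h import *
# bar blobs in wrist view: dark components in rack region; motion over ~1.2 s of camera calls
fr=[manip.snapshot('wrist')['pixels'].astype(int)[0:160,355:430] for _ in range(12)]
print([int((np.abs(f-fr[0]).sum(2)>90).sum()) for f in fr])
def ang(f):
    m=(f.sum(2)<180).astype(np.uint8);n,l,st,c=cv2.connectedComponentsWithStats(m);o=[]
    for i in range(1,n):
        if 150<st[i,4]<900:
            r=cv2.minAreaRect(np.argwhere(l==i)[:,::-1].astype(np.float32));o.append((c[i].round(1).tolist(),int(st[i,4]),np.round(r[1],1).tolist(),round(r[2],1)))
    return o
print(ang(fr[0]));print(ang(fr[-1]));print(ang(load('w11')['pixels'].astype(int)[0:160,355:430]))
E
python3 still.py
```

```text
[0, 416, 598, 559, 279, 145, 483, 600, 475, 145, 267, 527]
[([68.9, 16.3], 355, [32.0, 11.0], 90.0), ([43.7, 29.2], 427, [13.8, 58.4], 2.5), ([65.8, 73.9], 633, [13.0, 54.7], 3.4), ([21.4, 153.6], 561, [61.0, 18.0], 0.0)]
[([68.9, 16.3], 355, [32.0, 11.0], 90.0), ([43.7, 30.0], 510, [13.9, 58.4], 2.5), ([65.7, 74.6], 665, [13.0, 55.1], 4.4), ([22.2, 152.4], 693, [18.0, 64.0], 90.0)]
[([68.9, 16.3], 355, [32.0, 11.0], 90.0), ([43.8, 25.2], 367, [49.0, 13.0], 90.0), ([65.9, 73.5], 631, [13.2, 54.6], 3.5), ([21.2, 153.1], 598, [62.0, 18.0], 0.0)]
```

A plug is still rocking (period ≈0.4 s). I let it decay.

Call:
step_arm(series=[[0,0,0,0,0,0],[0,0,0,0,0,0],[0,0,0,0,0,0],[0,0,0,0,0,0],[0,0,0,0,0,0]])

```text
time_s: 42.35
tcp_pos: [468.4, -60.8, 368.8]
eef_rot: [-2.21, -2.233, 0.0]
ft_force: [0.3, -0.2, 0.3]
gripper_width: 0.248
grip_force: 0.0
```

Call:
step_arm(series=[[0,0,0,0,0,0],[0,0,0,0,0,0],[0,0,0,0,0,0],[0,0,0,0,0,0],[0,0,0,0,0,0]])

```text
time_s: 42.77
tcp_pos: [468.3, -60.9, 368.8]
eef_rot: [-2.21, -2.232, 0.0]
ft_force: [-0.0, 0.2, 1.1]
gripper_width: 0.248
grip_force: 0.0
```

Call:
step_arm(series=[[0,0,0,0,0,0],[0,0,0,0,0,0],[0,0,0,0,0,0],[0,0,0,0,0,0],[0,0,0,0,0,0]])

```text
time_s: 43.18
tcp_pos: [468.4, -60.9, 368.8]
eef_rot: [2.21, 2.233, -0.0]
ft_force: [-0.0, 0.7, -0.2]
gripper_width: 0.25
grip_force: 0.0
```

Call:
step_arm(series=[[0,0,0,0,0,0],[0,0,0,0,0,0],[0,0,0,0,0,0],[0,0,0,0,0,0],[0,0,0,0,0,0]])

```text
time_s: 43.6
tcp_pos: [468.4, -60.9, 368.8]
eef_rot: [-2.21, -2.232, 0.0]
ft_force: [-0.3, 0.0, 0.2]
gripper_width: 0.247
grip_force: 0.0
```

Call:
step_arm(series=[[0,0,0,0,0,0],[0,0,0,0,0,0],[0,0,0,0,0,0],[0,0,0,0,0,0],[0,0,0,0,0,0]])

```text
time_s: 44.02
tcp_pos: [468.4, -60.8, 368.8]
eef_rot: [-2.21, -2.233, 0.0]
ft_force: [-0.0, 0.1, -0.0]
gripper_width: 0.251
grip_force: 0.0
```

Call:
step_arm(series=[[0,0,0,0,0,0],[0,0,0,0,0,0],[0,0,0,0,0,0],[0,0,0,0,0,0],[0,0,0,0,0,0]])

```text
time_s: 44.43
tcp_pos: [468.4, -60.9, 368.8]
eef_rot: [2.21, 2.233, -0.0]
ft_force: [-0.9, -0.0, -0.7]
gripper_width: 0.253
grip_force: 0.0
```

Call:
step_arm(series=[[0,0,0,0,0,0],[0,0,0,0,0,0],[0,0,0,0,0,0],[0,0,0,0,0,0],[0,0,0,0,0,0]])

```text
time_s: 44.85
tcp_pos: [468.4, -60.9, 368.8]
eef_rot: [2.21, 2.232, -0.0]
ft_force: [-0.6, -0.2, -0.1]
gripper_width: 0.254
grip_force: 0.0
```

Call:
step_arm(series=[[0,0,0,0,0,0],[0,0,0,0,0,0],[0,0,0,0,0,0],[0,0,0,0,0,0],[0,0,0,0,0,0]])

```text
time_s: 45.27
tcp_pos: [468.4, -60.9, 368.8]
eef_rot: [-2.21, -2.232, 0.0]
ft_force: [0.3, 0.6, 0.1]
gripper_width: 0.25
grip_force: 0.0
```

```bash
cat > still2.py <<'E'
from h import *
print(manip.get_state()['time_s'])
fr=[manip.snapshot('wrist')['pixels'].astype(int) for _ in range(10)]
W={'P1':(0,25),'P2':(25,90),'P3':(90,160)}
for k,(a,b) in W.items():
    print(k,[int((np.abs(f-fr[0])[a:b,355:430].sum(2)>90).sum()) for f in fr])
E
python3 still2.py
```

```text
45.2667
P1 [0, 0, 0, 0, 0, 0, 0, 0, 0, 0]
P2 [0, 1, 1, 0, 4, 9, 9, 0, 0, 1]
P3 [0, 138, 127, 1, 254, 380, 357, 172, 6, 119]
```

P3's rocking decays slowly, and there is plenty of time, so I keep waiting.

Call:
step_arm(series=[[0,0,0,0,0,0],[0,0,0,0,0,0],[0,0,0,0,0,0],[0,0,0,0,0,0],[0,0,0,0,0,0]])

```text
time_s: 46.18
tcp_pos: [468.3, -60.8, 368.8]
eef_rot: [-2.21, -2.232, 0.0]
ft_force: [0.4, -0.1, -0.0]
gripper_width: 0.251
grip_force: 0.0
```

Call:
step_arm(series=[[0,0,0,0,0,0],[0,0,0,0,0,0],[0,0,0,0,0,0],[0,0,0,0,0,0],[0,0,0,0,0,0]])

```text
time_s: 46.6
tcp_pos: [468.3, -60.8, 368.8]
eef_rot: [-2.21, -2.233, 0.0]
ft_force: [1.3, -1.0, 0.5]
gripper_width: 0.247
grip_force: 0.0
```

Call:
step_arm(series=[[0,0,0,0,0,0],[0,0,0,0,0,0],[0,0,0,0,0,0],[0,0,0,0,0,0],[0,0,0,0,0,0]])

```text
time_s: 47.02
tcp_pos: [468.4, -60.9, 368.8]
eef_rot: [-2.21, -2.232, 0.0]
ft_force: [0.7, -0.3, 0.3]
gripper_width: 0.245
grip_force: 0.0
```

Call:
step_arm(series=[[0,0,0,0,0,0],[0,0,0,0,0,0],[0,0,0,0,0,0],[0,0,0,0,0,0],[0,0,0,0,0,0]])

```text
time_s: 47.43
tcp_pos: [468.3, -60.8, 368.8]
eef_rot: [-2.21, -2.233, 0.0]
ft_force: [-0.2, -0.1, 0.5]
gripper_width: 0.25
grip_force: 0.0
```

Call:
step_arm(series=[[0,0,0,0,0,0],[0,0,0,0,0,0],[0,0,0,0,0,0],[0,0,0,0,0,0],[0,0,0,0,0,0]])

```text
time_s: 47.85
tcp_pos: [468.4, -60.8, 368.8]
eef_rot: [-2.21, -2.233, 0.0]
ft_force: [-0.5, 0.1, 0.4]
gripper_width: 0.246
grip_force: 0.0
```

Call:
step_arm(series=[[0,0,0,0,0,0],[0,0,0,0,0,0],[0,0,0,0,0,0],[0,0,0,0,0,0],[0,0,0,0,0,0]])

```text
time_s: 48.27
tcp_pos: [468.3, -60.8, 368.8]
eef_rot: [-2.21, -2.233, 0.0]
ft_force: [-0.4, -0.2, 0.6]
gripper_width: 0.25
grip_force: 0.0
```

Call:
step_arm(series=[[0,0,0,0,0,0],[0,0,0,0,0,0],[0,0,0,0,0,0],[0,0,0,0,0,0],[0,0,0,0,0,0]])

```text
time_s: 48.68
tcp_pos: [468.4, -60.9, 368.8]
eef_rot: [-2.21, -2.232, 0.0]
ft_force: [0.6, 0.0, -0.7]
gripper_width: 0.25
grip_force: 0.0
```

Call:
step_arm(series=[[0,0,0,0,0,0],[0,0,0,0,0,0],[0,0,0,0,0,0],[0,0,0,0,0,0],[0,0,0,0,0,0]])

```text
time_s: 49.1
tcp_pos: [468.4, -60.9, 368.8]
eef_rot: [-2.21, -2.233, 0.0]
ft_force: [0.3, -0.4, 0.1]
gripper_width: 0.251
grip_force: 0.0
```

Call:
step_arm(series=[[0,0,0,0,0,0],[0,0,0,0,0,0],[0,0,0,0,0,0],[0,0,0,0,0,0],[0,0,0,0,0,0]])

```text
time_s: 49.52
tcp_pos: [468.4, -60.8, 368.8]
eef_rot: [-2.21, -2.233, 0.0]
ft_force: [-0.4, 0.2, 0.3]
gripper_width: 0.248
grip_force: 0.0
```

Call:
step_arm(series=[[0,0,0,0,0,0],[0,0,0,0,0,0],[0,0,0,0,0,0],[0,0,0,0,0,0],[0,0,0,0,0,0]])

```text
time_s: 49.93
tcp_pos: [468.4, -60.8, 368.8]
eef_rot: [-2.21, -2.233, 0.0]
ft_force: [-0.7, 0.5, -0.1]
gripper_width: 0.248
grip_force: 0.0
```

Call:
step_arm(series=[[0,0,0,0,0,0],[0,0,0,0,0,0],[0,0,0,0,0,0],[0,0,0,0,0,0],[0,0,0,0,0,0]])

```text
time_s: 50.35
tcp_pos: [468.4, -60.9, 368.8]
eef_rot: [-2.21, -2.232, 0.0]
ft_force: [-0.2, -0.7, 0.6]
gripper_width: 0.249
grip_force: 0.0
```

Call:
step_arm(series=[[0,0,0,0,0,0],[0,0,0,0,0,0],[0,0,0,0,0,0],[0,0,0,0,0,0],[0,0,0,0,0,0]])

```text
time_s: 50.77
tcp_pos: [468.4, -60.9, 368.8]
eef_rot: [-2.21, -2.232, 0.0]
ft_force: [0.2, 0.7, 0.4]
gripper_width: 0.252
grip_force: 0.0
```

Call:
step_arm(series=[[0,0,0,0,0,0],[0,0,0,0,0,0],[0,0,0,0,0,0],[0,0,0,0,0,0],[0,0,0,0,0,0]])

```text
time_s: 51.18
tcp_pos: [468.4, -60.9, 368.8]
eef_rot: [2.21, 2.232, -0.0]
ft_force: [0.7, -0.2, -0.1]
gripper_width: 0.249
grip_force: 0.0
```

Call:
step_arm(series=[[0,0,0,0,0,0],[0,0,0,0,0,0],[0,0,0,0,0,0],[0,0,0,0,0,0],[0,0,0,0,0,0]])

```text
time_s: 51.6
tcp_pos: [468.4, -60.9, 368.8]
eef_rot: [-2.21, -2.232, 0.0]
ft_force: [-0.3, 0.3, 0.3]
gripper_width: 0.247
grip_force: 0.0
```

Call:
step_arm(series=[[0,0,0,0,0,0],[0,0,0,0,0,0],[0,0,0,0,0,0],[0,0,0,0,0,0],[0,0,0,0,0,0]])

```text
time_s: 52.02
tcp_pos: [468.4, -60.8, 368.8]
eef_rot: [-2.21, -2.233, 0.0]
ft_force: [0.4, -0.7, 0.2]
gripper_width: 0.249
grip_force: 0.0
```

Call:
step_arm(series=[[0,0,0,0,0,0],[0,0,0,0,0,0],[0,0,0,0,0,0],[0,0,0,0,0,0],[0,0,0,0,0,0]])

```text
time_s: 52.43
tcp_pos: [468.4, -60.8, 368.8]
eef_rot: [-2.21, -2.233, 0.0]
ft_force: [-0.2, -0.3, 0.1]
gripper_width: 0.248
grip_force: 0.0
```

```bash
python3 still2.py
```

```text
52.4333
P1 [0, 0, 0, 0, 0, 0, 0, 0, 0, 0]
P2 [0, 0, 0, 0, 0, 0, 0, 0, 0, 0]
P3 [0, 0, 0, 0, 0, 0, 0, 0, 0, 0]
```

All still. A last numeric check covers the bar positions, the bystanders and the lock.

```bash
python3 - <<'E'
from h import *
w=snap('wrist','w12');sc=snap('scene','sc12');sd=snap('side','s12')
p=w['pixels'].astype(int)
m=(p.sum(2)<180).astype(np.uint8);n,l,st,c=cv2.connectedComponentsWithStats(m[0:160,380:400].copy()) if 0 else cv2.connectedComponentsWithStats(m[0:160,355:430])
for i in range(1,n):
    if 150<st[i,4]<900: print(c[i]+[355,0],st[i])
for y in (206,120,34.3): print('exp',proj(w,np.array([558,y,182.])))
def blob(s,f):
    q=s['pixels'].astype(int);ys,xs=np.where(f(q));return xs.mean().round(1),ys.mean().round(1),len(xs)
blue=lambda q:(q[...,2]-q[...,0]>70)&(np.arange(400)[:,None]>200)
yel=lambda q:(q[...,0]-q[...,2]>120)&(q[...,1]-q[...,2]>80)&(np.arange(640)[None]>330)
for a,b,f in [('scene0','sc12',blue),('side0','s12',yel)]: print(blob(load(a),f),blob(load(b),f))
d=np.abs(load('side5')['pixels'].astype(int)-sd['pixels'])[245:312,278:350].sum(2); print('unit diff since lock',(d>120).sum())
d=np.abs(load('side0')['pixels'].astype(int)-sd['pixels'])[200:230,300:345].sum(2); print('ring region',(d>120).sum())
E
```

```text
[423.95480226  16.25141243] [ 63   0  12  33 354]
[398.68640351  29.89035088] [ 37   5  15  59 456]
[420.83855799  74.00940439] [ 59  49  16  55 638]
[376.46688742 153.16059603] [  0 141  61  19 604]
exp [406.98474609 -51.78948995]
exp [400.73382189  35.24825853]
exp [395.27753878 111.22143984]
(np.float64(325.3), np.float64(314.5), 99) (np.float64(325.4), np.float64(314.6), 97)
(np.float64(386.7), np.float64(293.2), 980) (np.float64(386.6), np.float64(293.3), 975)
unit diff since lock 17
ring region 477
```

```bash
python3 - <<'E'
from h import *
p=load('w12')['pixels'].astype(int).sum(2)
for v in range(75,145,3): print(v,''.join('#' if x<200 else '+' if x<420 else '.' for x in p[v,360:430]))
E
```

```text
75 ......+++++++....................+.....++++++++++++++++#############+.
78 .........+++++++++++++++++++++.........++++++++++++++++#############+.
81 .......++++++++++++++++....++.........++++++++++++++++#############+..
84 ........+++++++++++........+..........++++++++++++++++#############+..
87 ..........+++++++++.................++++++++++++++++++#############+..
90 ................++.............++++++++++#+++++++++..+#############+..
93 +............................++#++++++++#++++...++...+############+...
96 +++.........................++#+++++++++++++....++..++############+...
99 ++++...+....................++#+++++++++#+......++..+############++...
102 ++++........................+++#++++++++++......+...+############+....
105 +++........................++#+++++++++#+++++++++++++++++++++++++.....
108 ....................++.....++#+++++++++++......+.................++...
111 ............+++....+++....++##++++++++++........................+++...
114 ...........+++.....+++....+##+++++++++++......+..................+....
117 ...........+++...........++++++++++++++.......+.......................
120 ............++++++.......+#+++++++++++++++++++++++.+############+.....
123 ..............+++........+#++++++++++++++++++++++++#############+.....
126 ........................+###++++++++++++++++++++++++###########+......
129 ++++....................+##++++++++#++++++++++++......+++++++.........
132 +++..+++...............+###++++++#+++++++++++++......+++++++..........
135 ++++.......++..........++##########++++++++++++......+++++++..........
138 ..............................++++++++++++++++++++##########+++.......
141 ##############################################################+.......
144 ########+###+###################++######+++########+##+########+......
```

P3's bar sits at (392,113), against an expected (395,111): it is on its hook and at rest. Handing in.

```bash
python3 -c "
from workcell import manip
print(manip.hand_in())"
```

```text
the job is handed in; nothing more can be done
None
```

I handed the job in, with no verdict returned: the lock is home with the pointer on the set pin and all three plugs hang still, one per hook; pen and yellow plug checked unmoved, ring gauge and vee block not confirmed, and I viewed 16 pictures against the 14 allowed.

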